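# Release the impounded racer from the timing tower and set it on the tech block

## Task

After the race the blue racer is locked up in the timing tower's recess. Take the wooden dowel, push it through the brass-ringed release hole in the tower's back wall to press in the spring catch so that the red sliding door springs open, and put the dowel back on its rest. Then lift out the blue racer and set it down gently, not dropping it, on the aluminium tech block for scrutineering: centred, square to the block, guide blade in the groove (nose to either end), and leave everything else on the infield where it stands.

Things in the scene. Friction and masses are not known exactly. Their poses are not given: they have to be found in the camera images.
- tower: White timing tower, fixed, local x -104..105, y -132..124 mm, 75 high to its grey deck; origin on the infield, z up. Local +x: outward normal of the BACK wall, which has the release hole. Glazed cabin on the deck at x -83..53, y -131..-53, 161 high, thin mast to 206. Deck opening at x -98..65, y -10..118 over the car recess, shut by the red sliding door just under the deck.
- release_hole (a point): Centre of the release hole on the outer face of the tower's back wall, 38 mm above the infield (tower local x 105, y 12), tower axes: push along -x. Round, 26 mm across, flat brass ring 36 mm across around it, 3 mm proud. Wall 6 mm thick. Straight behind it, 16 mm in from the outer face, is the catch's brass push pad, 23 mm across.
- catch: Spring catch inside the tower, behind the release hole; origin at the tower's origin at rest, tower axes. Its pad moves in along tower local -x, up to a stop at 13 mm; spring force 3 N at rest, 6.3 N at the stop, and it springs back when let go. It lets go of the door when pushed in 7 to 8 mm (dowel tip 23 to 24 mm inside the wall's outer face).
- slide_door (a joint): Red sliding door (192 x 130 x 5 mm, top face 67 mm above the infield), m: 0 shut and latched, 0.114 fully open. Once unlatched its own spring (about 3 N) slides it along tower local -y into the pocket under the cabin within about 1 s and keeps it there; the recess is then open at tower local x -98..62, y 5..118.
- recess_floor (a point): Middle of the recess floor, 20 mm above the infield (tower local x -18, y 61), tower axes. The car stands on two runners with a gap of 32 mm between them for its guide blade, about here, its length along tower local x within 0.06 rad, off-centre by up to 10 mm along x and 3 mm along y.
- car: Blue 1:32 slot racer, 128 mm long (x -63..65), 55 wide over the tyres, 37 high, 60 to 120 g, wheels fixed. Origin under its centre at tyre-bottom height, x to the nose, z up. Body sides flat, 50 mm apart, 5 to 25 mm above the origin, clear of wheels for |x| < 20: grip there, across y. Canopy 34 wide. Guide blade under the nose, 3 mm thick, x 38..56, reaching 5 mm below the tyre bottoms.
- tech_block: Aluminium tech block, fixed, 170 (x) x 90 (y) x 20 mm high; origin at the centre of its underside. A groove 14 mm wide and 9 mm deep for the guide blade runs along its whole x at y = 0.
- dowel: Beech dowel, 14 mm diameter, 200 mm long, 30 g, both ends dipped red. Origin at the middle of its axis, local x along it.
- dowel_rest: Wooden dowel rest, fixed: base strip 150 x 34 x 6 mm, two saddles 12 mm thick at x = -62 and +62 mm, 52 mm high with a flared notch (17 mm wide at its floor, 33 mm above the infield, widening upwards). Origin at the centre of its underside; the dowel lies along x, its axis 40 mm above the origin.
- grandstand: Small grey plastic grandstand, 93 x 166 x 103 mm, loose bystander; origin at the centre of its underside.
- red_car: Red racer of the same shape (no guide blade), loose bystander.
- lamp_a: Chrome lamp post, 180 mm high, foot 44 mm across, head reaching 65 mm out along its x, loose bystander; origin under its foot.
- lamp_b: The other chrome lamp post, the same.
- oil_bottle: Small bottle of tyre oil, 34 mm across, 85 mm high, loose bystander.
- controller: Black hand throttle with a red trigger, 110 x 30 x 46 mm, loose bystander.
Things that resemble listed ones, but are neither listed nor needed, are in the scene too. Of the things that look like the dowel_rest, take the one that is farthest from the robot's base at the start.

How it is judged:
By the outcome, as a careful person would: the job done as asked, in the order asked, and still so for the second after the job is handed in, with the robot touching nothing.
It also fails if it takes over 64 s, if anything falls off the work surface, if the arm or the gripper's body presses on something with over 40 N, if the wrist force passes 120 N, or if a joint passes its speed limit or range.

## Robot

A 6-joint arm with a two-finger parallel gripper is mounted at the origin on the work surface. World frame = base frame: x ahead of the robot, y to its left, z up, the work surface at z = 0. Lengths are in m, angles in degrees, forces in N, time in s.
With the tool pointing down it reaches from about 0.25 to 0.8 m from the base axis. Payload 8.5 kg.
Tool frame: the origin (TCP) lies on the centre line of the jaws, within the pads' length; the fingertips stand ctrl.tcp_to_tips ahead of it and the grasp point (between the pads) lies 5 mm behind it (ctrl.tcp_to_tips is the distance from the TCP to the fingertips, in m); z points along the fingers, y is the direction in which the jaws open and shut (so a half turn about z gives the same grasp; the last joint's range is limited). The gripper opens to 85 mm and grips with 20 to 120 N. Pads are 22 mm wide; open, the fingers measure 114 mm over their backs; the gripper's body (76 mm by 85 mm) begins 54 mm behind the grasp point. The pads swing forward as they close: fully open they stand 13 mm farther back than shut.
Start: joints at [-75.63, 13.648, -0.773, 75.585, 0, 90], TCP at [0.13, -0.509, 0.245] pointing down, gripper open.
Joint ranges: [-152.45, 152.45], [-59.26, 108.67], [-65.41, 83.53], [-104.44, 129.93], [-82.83, 76.93], [-180, 180]. Speed limits (degrees/s): [127.2, 127.2, 159.86, 180, 180, 180].

## Interface

Orientations are given as [roll, pitch, yaw] about the fixed x, y, z axes, in that order (R = Rz(yaw) Ry(pitch) Rx(roll)).
In Python, from plant import ctrl gives the robot as it stands. The module is installed in compiled form; this text tells all that it offers.
- The arm moves only by the tool servo_tool, never from a script. Its argument "rows" is a list of rows, each a list of 7 numbers: the finger opening in m, from 0 to 0.0854, then the shift along the tool's x, y, z in m, then the turn, a rotation vector about the tool's x, y, z in rad. In form: [[grip, x, y, z, wx, wy, wz], ...]. A call has 1 to 8 rows; each row is the pose to reach, as a shift and turn from the pose commanded when the call began, along the tool's axes at that moment; what a row does not reach only later rows make up. A row lasts 1/12 s, in which the tool goes at most 41.7 mm and 7.16 degrees, less where a joint would pass 70% of its speed; a pose out of reach is approached as far as the arm can. A call with a gripper value outside its range is refused whole. The fingers move at their own pace and stop on an object; the grip force is fixed at half the most. Time passes only in rows, so rows that repeat a pose let the fingers close. It gives the time, the measured TCP pose, the force and the opening at its end, in the units of the state.
- ctrl.get_obs(): the state, without advancing time (a new reading comes with each control period).
- ctrl.camera(name): name is "scene" or "top" or "wrist"; returns a dict with "color" (384x512x3 uint8, red, green, blue), "mtx" (3x3 intrinsics, pixels), "distortion" ([k1, k2, p1, p2, k3] as OpenCV has them; the pictures are not rectified), "rvec" (rotation vector, rad) and "tvec" (3), from world to camera coordinates, as OpenCV has them. Camera axes: x right, y down, z forward; pixel columns grow to the right and rows downward; lengths in m; the calibration is good to about 2 mm. A picture is of the moment at which its call begins. There is no depth.
- ctrl.job_done(): hands the job in, once; it reports no verdict.
The state is a dict: "t": time; "joint_pos": joint angles; "joint_velocities": joint speeds; "effort": joint torques, N m; "tcp_pos": TCP position; "tcp_rot": TCP orientation; "contact_force": force on the tool from outside, world axes, zero at the start; "moment": the same for the moment, N m; "finger_gap": finger opening in m.
Only numpy, scipy, OpenCV 4.12 (cv2) and the standard library are available. Lean on these libraries where they do the work, as an engineer would, in place of code of your own. Each camera call takes 0.05 s, during which the arm holds its last target.

## Working session

There is one attempt and no reset: what is moved stays moved. The work goes in short steps, Python scripts to look and compute and a tool call to move; the robot and the scene stay as the last step left them, time stands still between calls to the robot, and variables do not carry over. Pictures are saved under pics/ and viewed, and the job is handed in when it is done.

Besides the shell and the picture viewer there is one more tool, called after ">>>" as name(argument=value, ...), one argument or row to a line, values as JSON. servo_tool: Moves the arm, as the interface text tells. Its arguments: {"type":"object","properties":{"rows":{"type":"array","items":{"type":"array","items":{"type":"number"}}}},"required":["rows"]}

```bash
mkdir -p pics
python3 - <<'E'
from plant import ctrl
import cv2
for n in ["scene","top","wrist"]:
    c=ctrl.camera(n); cv2.imwrite(f"pics/{n}0.png",c["color"][:,:,::-1])
    print(n,c["mtx"].tolist(),c["distortion"],c["rvec"],c["tvec"])
print(ctrl.get_obs(),ctrl.tcp_to_tips)
E
```

```text
scene [[371.049460691272, 0.0, 252.6724856381114], [0.0, 371.049460691272, 191.70143259448804], [0.0, 0.0, 1.0]] [-0.04143523  0.          0.          0.          0.        ] [ 1.28335873  2.41304258 -0.77121883] [ 0.18032352 -0.32491042  1.39881129]
top [[443.37334879680014, 0.0, 255.16188345417973], [0.0, 443.37334879680014, 186.8825067111303], [0.0, 0.0, 1.0]] [0.01600399 0.         0.         0.         0.        ] [ 2.15279588 -2.14797456  0.1219175 ] [0.10943686 0.4600817  1.57400687]
wrist [[272.043040683838, 0.0, 253.2148774469838], [0.0, 272.043040683838, 193.8957777424128], [0.0, 0.0, 1.0]] [-0.05701868  0.          0.          0.          0.        ] [-2.28849399  1.77454615  0.26718421] [-0.5237896  -0.03786847  0.3801304 ]
{'t': 0.15, 'joint_pos': array([-7.56328332e+01,  1.36740185e+01, -8.02760437e-01,  7.55841696e+01,
        3.51134862e-04,  8.99995596e+01]), 'joint_velocities': array([ 0.00825318, -0.18025113,  0.13957119,  0.06236014, -0.05669541,
        0.10890173]), 'effort': array([ 1.09840435e-04, -5.39076376e+01,  3.46598947e+01,  1.44364417e-02,
       -5.72476893e-05,  9.50497451e-06]), 'tcp_pos': array([ 0.13020417, -0.50831366,  0.24483751]), 'tcp_rot': array([-1.79939051e+02, -3.51603109e-04,  1.43676068e+01]), 'contact_force': array([-0.53210508,  0.45403349,  0.36784214]), 'moment': array([0.01603245, 0.00353597, 0.01284778]), 'finger_gap': 0.08551768138952254} 0.014
```

View pics/scene0.png

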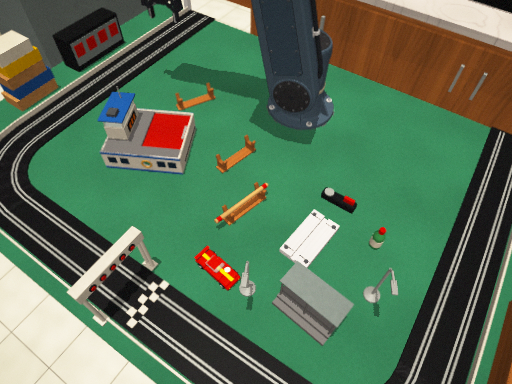

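View pics/top0.png

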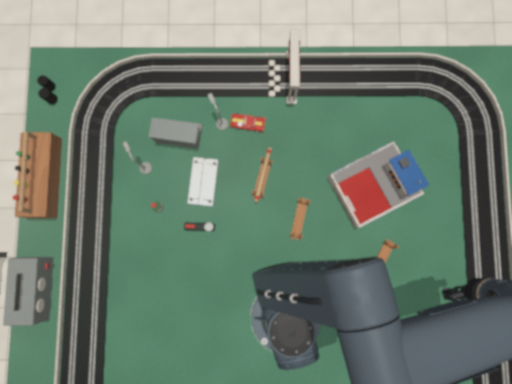

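View pics/wrist0.png

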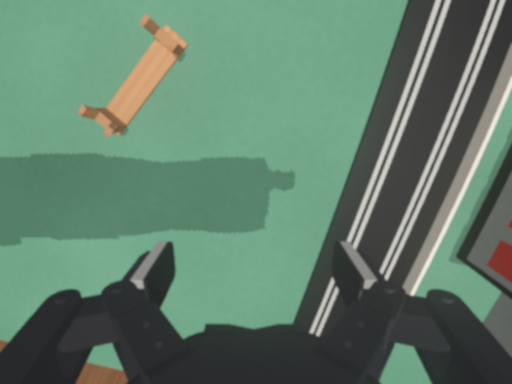

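```bash
cat > h.py <<'E'
from plant import ctrl
import cv2, numpy as np
from scipy.spatial.transform import Rotation as Ro
def cam(n): 
    c=ctrl.camera(n); return c
def ray(c,uv):
    uv=np.array(uv,float).reshape(-1,1,2)
    p=cv2.undistortPoints(uv,c["mtx"],c["distortion"]).reshape(-1,2)
    R=cv2.Rodrigues(np.array(c["rvec"]))[0]; t=np.array(c["tvec"]).ravel()
    return -R.T@t, (R.T@np.c_[p,np.ones(len(p))].T).T
def onz(c,uv,z):
    o,d=ray(c,uv); return o+d*((z-o[2])/d[:,2])[:,None]
def proj(c,P):
    return cv2.projectPoints(np.array(P,float).reshape(-1,1,3),np.array(c["rvec"]),np.array(c["tvec"]),c["mtx"],c["distortion"])[0].reshape(-1,2)
def tri(c1,u1,c2,u2):
    o1,d1=ray(c1,u1);o2,d2=ray(c2,u2);d1=d1[0];d2=d2[0]
    A=np.c_[d1,-d2];s=np.linalg.lstsq(A,o2-o1,rcond=None)[0]
    a=o1+s[0]*d1;b=o2+s[1]*d2
    return (a+b)/2,np.linalg.norm(a-b)
def save(c,name,box=None,k=1):
    im=c["color"][:,:,::-1]
    if box: im=im[box[1]:box[3],box[0]:box[2]]
    if k>1: im=cv2.resize(im,None,fx=k,fy=k,interpolation=cv2.INTER_CUBIC)
    cv2.imwrite(f"pics/{name}.png",im)
def tool(o=None):
    o=o or ctrl.get_obs(); return np.array(o["tcp_pos"]),Ro.from_euler("xyz",o["tcp_rot"],degrees=True)
E
python3 - <<'E'
from h import *
s=cam("scene");t=cam("top")
import pickle; pickle.dump((s,t),open("c0.pkl","wb"))
save(s,"tower_s",(90,85,210,185),6); save(t,"tower_t",(310,130,440,240),6)
save(s,"dowel_s",(205,125,285,235),5); save(t,"dowel_t",(180,130,320,250),5)
save(s,"blk",(270,180,420,350),4)
print(proj(s,[[0,0,0],[.2,0,0],[0,.2,0]]),proj(t,[[0,0,0],[.2,0,0],[0,.2,0]]))
E
```

```text
[[300.3653362  105.76753074]
 [272.400884   137.27589129]
 [348.58165765 127.0630584 ]] [[286.0330869  316.66762769]
 [285.6878521  259.4686045 ]
 [229.66186229 316.37167397]]
```

View pics/tower_s.png

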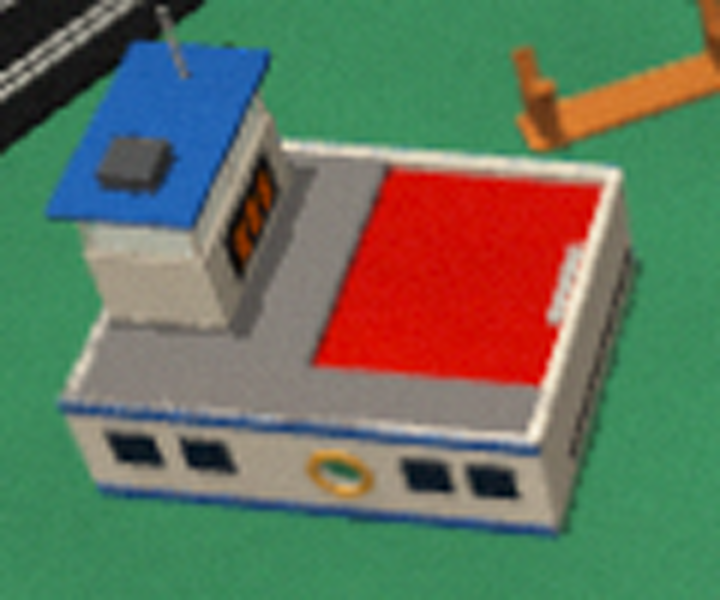

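View pics/tower_t.png

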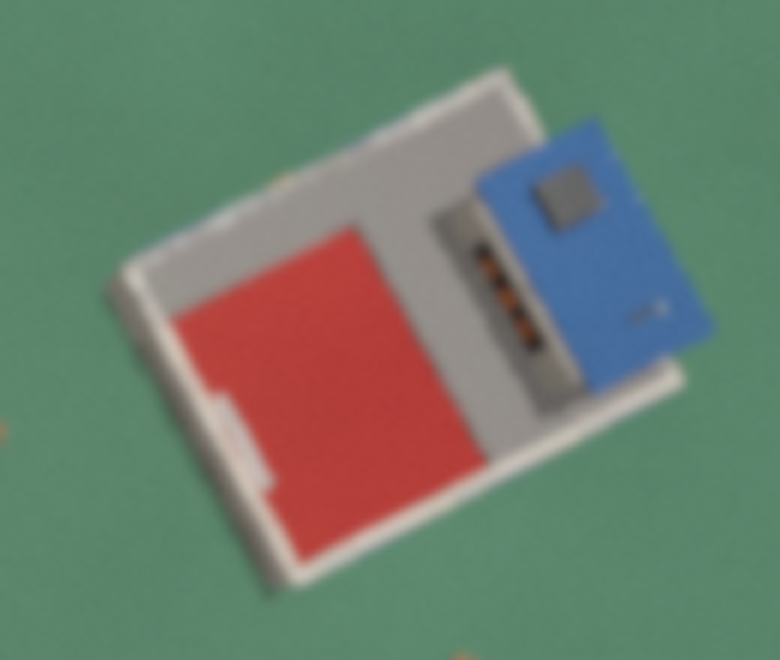

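View pics/dowel_t.png

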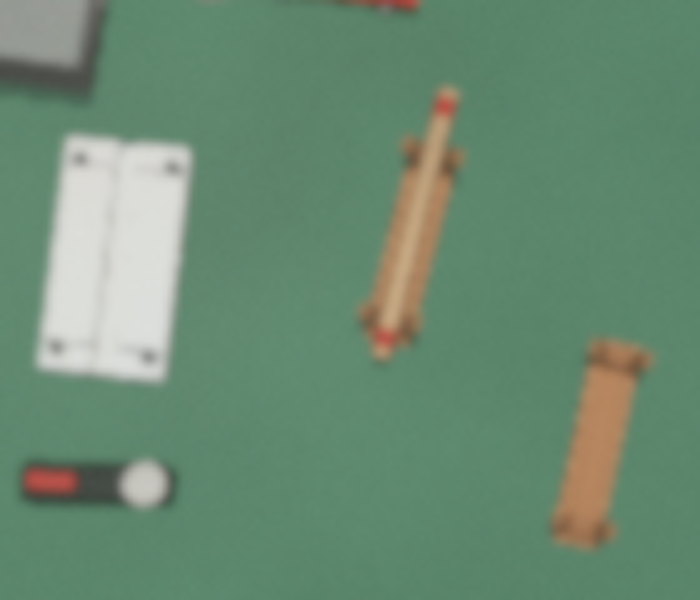

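View pics/dowel_s.png

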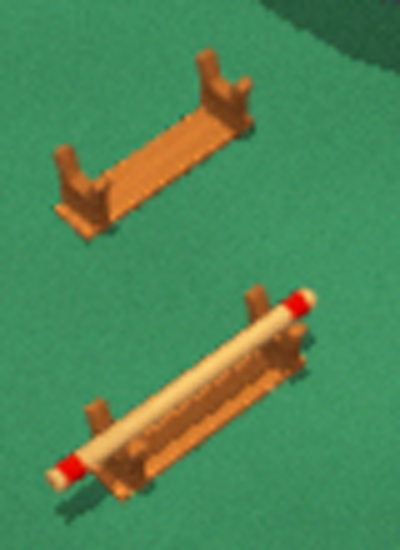

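View pics/blk.png

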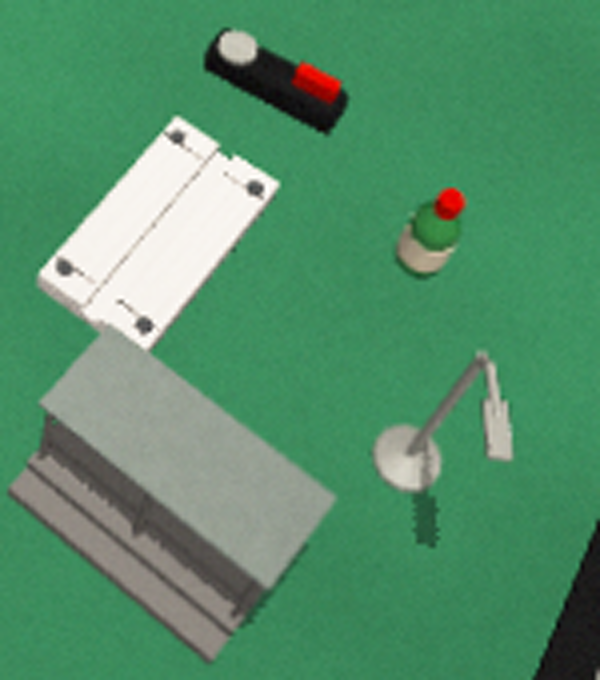

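```bash
cat > m1.py <<'E'
from h import *
import pickle
s,t=pickle.load(open("c0.pkl","rb"))
def redtips():
    pass
def hsv(c): return cv2.cvtColor(c["color"],cv2.COLOR_RGB2HSV)
def T(x,y): return (x/6+310-.4,y/6+130-.4)
def fit(L,W):
    L=np.array(L,float);W=np.array(W)[:,:2]
    cl,cw=L.mean(0),W.mean(0);a=L-cl;b=W-cw
    th=np.arctan2((a[:,0]*b[:,1]-a[:,1]*b[:,0]).sum(),(a*b).sum())
    R=np.array([[np.cos(th),-np.sin(th)],[np.sin(th),np.cos(th)]])
    o=cw-R@cl
    return o,th,R,np.linalg.norm((R@L.T).T+o-W,axis=1)
# door contour corners
L=[(65,-10),(-98,-10),(65,118),(-98,118)]
L=np.array(L)/1000
for nm,c,uv in (("top",t,[T(355,230),T(488,462),T(172,320),T(300,562)]),):
    W=onz(c,uv,.075); print(nm,W,fit(L,W)[:2],fit(L,W)[3])
S=lambda x,y:(x/6+90-.4,y/6+85-.4)
uv=[S(312,366),S(386,168),S(540,385),S(605,183)]
W2=onz(s,uv,.075);print(W2,fit(L,W2)[:2],fit(L,W2)[3])
f=fit(np.r_[L,L],np.r_[W,W2]);print("tower",f[0],np.degrees(f[1]),f[3])
ring=onz(s,[S(340,473)],.038);print("ring",ring,"pred",f[2]@[.108,.012]+f[0])
print("dowel tips")
D=lambda x,y:(x/5+180-.4,y/5+130-.4)
E=lambda x,y:(x/5+205-.4,y/5+125-.4)
for a,b in ((D(446,92),E(312,296)),(D(380,356),E(54,478))):
    print(tri(t,a,s,b),onz(t,a,.04),onz(s,b,.04))
# block corners
B=[D(66,136),D(192,148),D(166,380),D(36,370)]
print("block top",onz(t,B,.02))
Q=lambda x,y:(x/4+270-.4,y/4+180-.4)
print("block scene",onz(s,[Q(280,184),Q(177,116),Q(38,280),Q(148,350)],.02))
E
python3 m1.py
```

```text
top [[ 0.52187169 -0.28960139  0.075     ]
 [ 0.38570131 -0.36227194  0.075     ]
 [ 0.4684844  -0.18161059  0.075     ]
 [ 0.32756949 -0.25233961  0.075     ]] (array([ 0.46530975, -0.31189907]), np.float64(0.4758259696048299)) [0.00596771 0.00449033 0.00441287 0.00345428]
[[ 0.52869699 -0.28738567  0.075     ]
 [ 0.39342706 -0.35983984  0.075     ]
 [ 0.47132543 -0.17906822  0.075     ]
 [ 0.33302055 -0.24902605  0.075     ]] (array([ 0.47139332, -0.30890655]), np.float64(0.485085534638774)) [0.00486081 0.00543594 0.00548468 0.00354826]
tower [ 0.46835187 -0.31040333] 27.527966693527123 [0.00875095 0.00232228 0.0065967  0.00144295 0.00266026 0.00874482
 0.00334989 0.00643953]
ring [[ 0.55614184 -0.25228922  0.038     ]] pred [ 0.55857851 -0.2498463 ]
dowel tips
(array([0.54129677, 0.11740239, 0.21216704]), np.float64(0.11457245041224184)) [[0.60095663 0.06122784 0.04      ]] [[0.40982388 0.10885962 0.04      ]]
(array([ 0.47545737,  0.04810266, -0.13251712]), np.float64(0.16092810386079706)) [[0.408321   0.10861435 0.04      ]] [[0.60156647 0.05731271 0.04      ]]
block top [[0.57219522 0.34018285 0.02      ]
 [0.56331367 0.24735284 0.02      ]
 [0.39247808 0.26389778 0.02      ]
 [0.39958052 0.35840675 0.02      ]]
block scene [[0.4058928  0.35631679 0.02      ]
 [0.39594889 0.26645391 0.02      ]
 [0.56969304 0.25121197 0.02      ]
 [0.57289749 0.33967447 0.02      ]]
```

```bash
cat >> h.py <<'E'
def go(p,yaw,n=None,tilt=0):
    """print tool-axes shift/turn to reach world p with tool down at yaw"""
    q,R=tool(); Rt=Ro.from_euler("xyz",[180,tilt,yaw],degrees=True)
    d=R.inv().apply(np.array(p)-q); w=(R.inv()*Rt).as_rotvec()
    print("shift",d.round(4),"turn",w.round(4),"|d|",np.linalg.norm(d).round(3),"deg",np.degrees(np.linalg.norm(w)).round(1))
E
python3 - <<'E'
from h import *
c=ctrl.camera("wrist");q,R=tool()
Rc=cv2.Rodrigues(c["rvec"])[0];o=-Rc.T@c["tvec"]
print("cam in tool",R.inv().apply(o-q),"axis",R.inv().apply(Rc.T[:,2]))
go([.45,.02,.25],14.4)
E
```

```text
cam in tool [ 0.0753479  -0.00052771 -0.12896568] axis [-2.92592399e-01 -1.84927579e-04  9.56237237e-01]
shift [ 0.4409 -0.4325 -0.0047] turn [-0.0006  0.     -0.0005] |d| 0.618 deg 0.0
```

>>> servo_tool(
  rows=[
    [0.0854,0,0,0,0,0,-0.1],
  ],
)

```text
t: 0.38
tcp_pos: [0.1303, -0.5085, 0.2452]
tcp_rot: [-180.0, -0.0, 20.0]
contact_force: [-0.2, -0.5, -0.5]
finger_gap: 0.0855
```

```bash
python3 -c "
from h import *
print(ctrl.get_obs()['joint_pos'],ctrl.get_obs()['tcp_rot'])"
```

```text
[-7.56304204e+01  1.36544340e+01 -7.80602499e-01  7.55815503e+01
  3.09171601e-04  8.43487407e+01] [-1.79983524e+02 -1.94103019e-03  2.00208385e+01]
```

```bash
python3 -c "
from h import *
go([.36,-.25,.28],75)"
```

```text
shift [ 0.3043 -0.1642 -0.0348] turn [-2.000e-04 -2.000e-04 -9.596e-01] |d| 0.348 deg 55.0
```

>>> servo_tool(
  rows=[
    [0.0854,0.036,-0.019,-0.03,0,0,-0.12],
    [0.0854,0.072,-0.039,-0.035,0,0,-0.24],
    [0.0854,0.108,-0.058,-0.035,0,0,-0.36],
    [0.0854,0.145,-0.078,-0.035,0,0,-0.48],
    [0.0854,0.18,-0.097,-0.035,0,0,-0.6],
    [0.0854,0.217,-0.117,-0.035,0,0,-0.72],
    [0.0854,0.254,-0.137,-0.035,0,0,-0.84],
    [0.0854,0.28,-0.15,-0.035,0,0,-0.95],
  ],
)

```text
t: 1.05
tcp_pos: [0.3427, -0.2692, 0.2805]
tcp_rot: [180.0, -0.0, 74.9]
contact_force: [0.2, -1.4, -0.5]
finger_gap: 0.0857
```

```bash
python3 -c "
from h import *
import pickle
c=cam('wrist');save(c,'w1');pickle.dump(c,open('w1.pkl','wb'))
print(ctrl.get_obs()['joint_pos'])
go([.47,.01,.25],132)"
```

```text
[-37.69197476   4.29297846  -7.11210253  78.56292628   0.1676269
  66.79532352]
shift [0.2983 0.0511 0.0313] turn [ 0.0027 -0.0014 -0.9859] |d| 0.304 deg 56.5
```

View pics/w1.png

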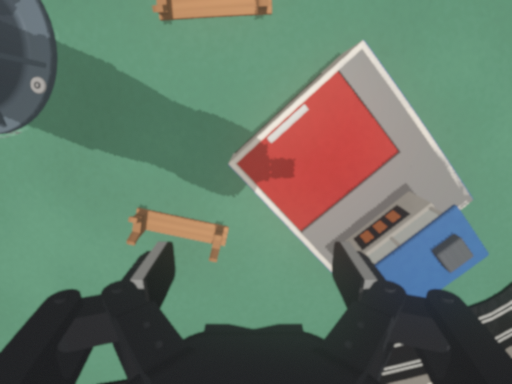

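```bash
cat > m2.py <<'E'
from h import *
import pickle
from m1 import fit
c=pickle.load(open('w1.pkl','rb'))
h=cv2.cvtColor(c["color"],cv2.COLOR_RGB2HSV)
m=(((h[...,0]<6)|(h[...,0]>174))&(h[...,1]>170)&(h[...,2]>60)).astype(np.uint8)*255
n,l,st,ce=cv2.connectedComponentsWithStats(m);k=1+st[1:,4].argmax()
m=(l==k).astype(np.uint8)*255
cn=max(cv2.findContours(m,0,cv2.CHAIN_APPROX_NONE)[0],key=cv2.contourArea)
hull=cv2.convexHull(cn);ap=cv2.approxPolyDP(hull,6,True).reshape(-1,2);print(ap)
# lines per edge
pts=hull.reshape(-1,2)
for z in (.075,.067):
    P=onz(c,ap,z);print(z,P[:,:2].round(4),[np.linalg.norm(P[i]-P[i-1]).round(4) for i in range(len(P))])
save(c,"w1t",(220,30,480,280),3)
E
python3 m2.py|tail -4
```

```text
block scene [[0.4058928  0.35631679 0.02      ]
 [0.39594889 0.26645391 0.02      ]
 [0.56969304 0.25121197 0.02      ]
 [0.57289749 0.33967447 0.02      ]]Traceback (most recent call last):
  File "m2.py", line 7, in <module>
    n,l,st,ce=cv2.connectedComponentsWithStats(m);k=1+st[1:,4].argmax()
                                                      ~~~~~~~~~~~~~~~^^
ValueError: attempt to get argmax of an empty sequence
```

>>> servo_tool(
  rows=[
    [0.0854,0.037,0.006,0.004,0,0,-0.12],
    [0.0854,0.074,0.012,0.008,0,0,-0.24],
    [0.0854,0.11,0.019,0.012,0,0,-0.36],
    [0.0854,0.148,0.025,0.016,0,0,-0.48],
    [0.0854,0.185,0.031,0.02,0,0,-0.6],
    [0.0854,0.222,0.038,0.024,0,0,-0.72],
    [0.0854,0.26,0.045,0.028,0,0,-0.84],
    [0.0854,0.298,0.051,0.03,0,0,-0.96],
  ],
)

```text
t: 1.77
tcp_pos: [0.4707, 0.004, 0.25]
tcp_rot: [180.0, 0.0, 129.9]
contact_force: [0.7, -0.9, 0.8]
finger_gap: 0.0851
```

```bash
python3 -c "
from h import *
import pickle
c=cam('wrist');save(c,'w2');pickle.dump(c,open('w2.pkl','wb'))
print(ctrl.get_obs()['joint_pos'])
go([.505,.084,.16],165.6)"
```

```text
[ 0.97323488  8.43979373 -6.8242157  74.66689836  0.1658955  50.42143081]
shift [0.0363 0.0727 0.0898] turn [ 3.100e-03 -6.000e-04 -6.117e-01] |d| 0.121 deg 35.0
```

View pics/w2.png

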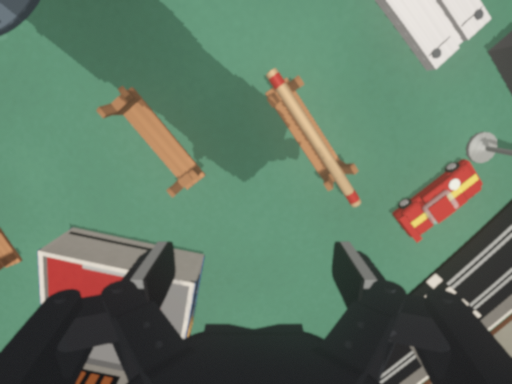

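```bash
sed -i 's/>170)&(h/>120)\&(h/' m2.py; sed -i '/^from m1/d' m2.py; python3 m2.py
python3 - <<'E'
from h import *
import pickle
c=pickle.load(open('w2.pkl','rb'))
print(c["color"][180,60],c["color"][120,300])
save(c,"w2d",(250,50,390,220),4)
E
```

```text
[[338  72]
 [397 151]
 [300 229]
 [238 163]]
0.075 [[ 0.4684 -0.1793]
 [ 0.5243 -0.288 ]
 [ 0.3841 -0.3594]
 [ 0.3284 -0.2516]] [np.float64(0.1576), np.float64(0.1223), np.float64(0.1573), np.float64(0.1213)]
0.067 [[ 0.471  -0.1789]
 [ 0.5282 -0.2902]
 [ 0.3847 -0.3633]
 [ 0.3276 -0.253 ]] [np.float64(0.1614), np.float64(0.1252), np.float64(0.161), np.float64(0.1242)]
[102 152 124] [212 182 144]
```

View pics/w1t.png

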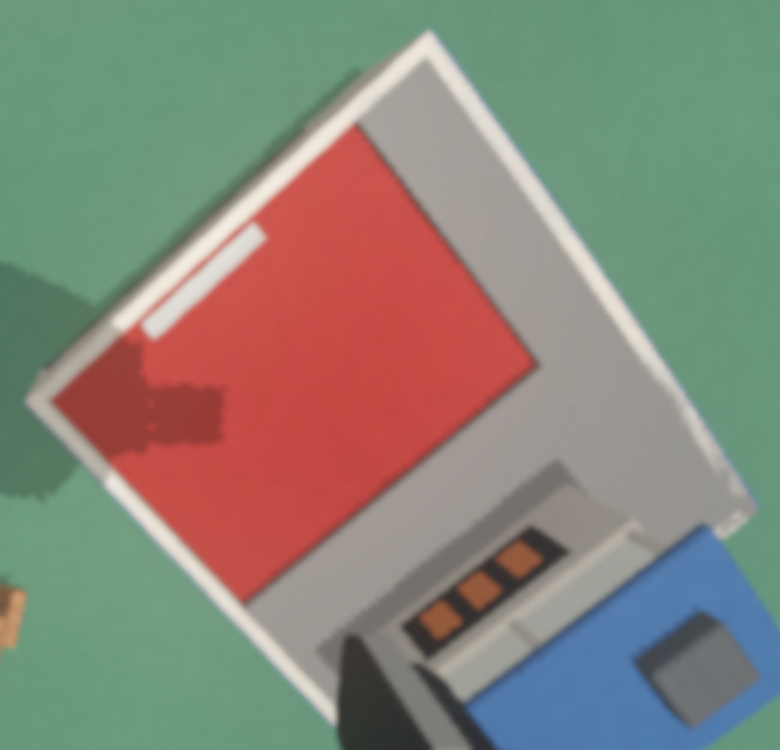

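View pics/w2d.png

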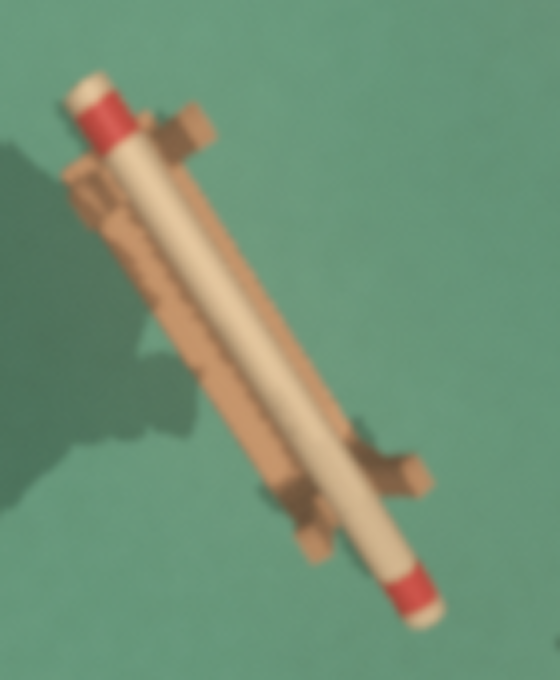

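```bash
python3 -c "
from h import *
go([.54,-.10,.18],85)"
```

```text
shift [-0.1262 -0.0203  0.0693] turn [ 0.002  -0.0025  0.795 ] |d| 0.145 deg 45.6
```

>>> servo_tool(
  rows=[
    [0.0854,-0.018,-0.003,0.01,0,0,0.115],
    [0.0854,-0.036,-0.006,0.02,0,0,0.23],
    [0.0854,-0.054,-0.009,0.03,0,0,0.345],
    [0.0854,-0.072,-0.012,0.04,0,0,0.46],
    [0.0854,-0.09,-0.015,0.05,0,0,0.575],
    [0.0854,-0.11,-0.018,0.06,0,0,0.69],
    [0.0854,-0.126,-0.02,0.07,0,0,0.8],
  ],
)

```text
t: 2.4
tcp_pos: [0.5357, -0.1091, 0.1798]
tcp_rot: [180.0, 0.0, 83.3]
contact_force: [0.0, 1.1, 0.8]
finger_gap: 0.0855
```

```bash
python3 -c "
from h import *
go([.605,-.2,.13],45)"
```

```text
shift [-0.0823  0.0794  0.0498] turn [ 2.00e-04 -0.00e+00  6.69e-01] |d| 0.125 deg 38.3
```

>>> servo_tool(
  rows=[
    [0.0854,-0.014,0.013,0.008,0,0,0.115],
    [0.0854,-0.028,0.026,0.016,0,0,0.23],
    [0.0854,-0.042,0.04,0.024,0,0,0.345],
    [0.0854,-0.055,0.053,0.032,0,0,0.46],
    [0.0854,-0.07,0.066,0.04,0,0,0.575],
    [0.0854,-0.082,0.079,0.05,0,0,0.67],
    [0.0854,-0.082,0.079,0.05,0,0,0.67],
  ],
)

```text
t: 2.98
tcp_pos: [0.6054, -0.2001, 0.1278]
tcp_rot: [-179.9, 0.1, 44.9]
contact_force: [-1.7, 0.3, -0.1]
finger_gap: 0.0854
```

```bash
python3 -c "
from h import *
import pickle
c=cam('wrist');save(c,'w3');pickle.dump(c,open('w3.pkl','wb'))
print(ctrl.get_obs()['joint_pos'])
print(proj(c,[[.555,-.25,.038]]))"
```

```text
[-1.82181096e+01  2.77399585e+01  3.25446253e+00  6.56375977e+01
  4.69594873e-04  1.16567273e+02]
[[253.08950356 275.32786491]]
```

View pics/w3.png

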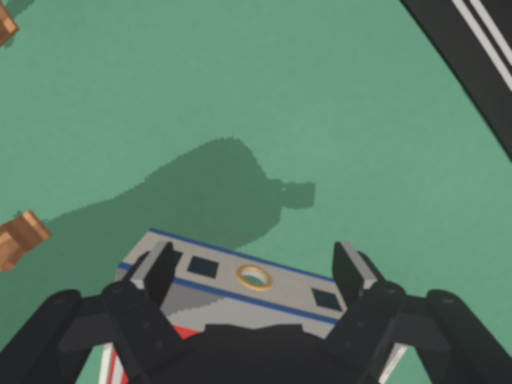

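Run:
```python
from h import *
import pickle
c=pickle.load(open('w3.pkl','rb'));s,t=pickle.load(open('c0.pkl','rb'))
save(c,"w3t",(110,210,400,345),2.7 and 3)
def ring(c,box):
    x0,y0,x1,y1=box
    h=cv2.cvtColor(c["color"],cv2.COLOR_RGB2HSV)[y0:y1,x0:x1]
    m=((h[...,0]>12)&(h[...,0]<32)&(h[...,1]>80)&(h[...,2]>100)).astype(np.uint8)
    n,l,st,ce=cv2.connectedComponentsWithStats(m);k=1+st[1:,4].argmax()
    cn=cv2.findContours((l==k).astype(np.uint8),0,cv2.CHAIN_APPROX_NONE)[0][0]
    e=cv2.fitEllipse(cv2.convexHull(cn)); print(e,st[k]); return (e[0][0]+x0,e[0][1]+y0)
a=ring(c,(225,250,285,305));b=ring(s,(135,155,160,172))
print(a,b,tri(c,a,s,b),onz(c,[a],.038),onz(s,[b],.038))
```

```text
((28.83646583557129, 27.513437271118164), (22.36090660095215, 36.99427032470703), 112.8851318359375) [ 12  15  35  26 355]
((11.200713157653809, 8.545952796936035), (7.192825794219971, 11.962777137756348), 108.56880950927734) [ 6  5 12  8 54]
(253.8364658355713, 277.51343727111816) (146.2007131576538, 163.54595279693604) (array([ 0.55601344, -0.25119392,  0.03965923]), np.float64(0.0025422742865970948)) [[ 0.5538081  -0.25217455  0.038     ]] [[ 0.5566037  -0.25213809  0.038     ]]
```

View pics/w3t.png

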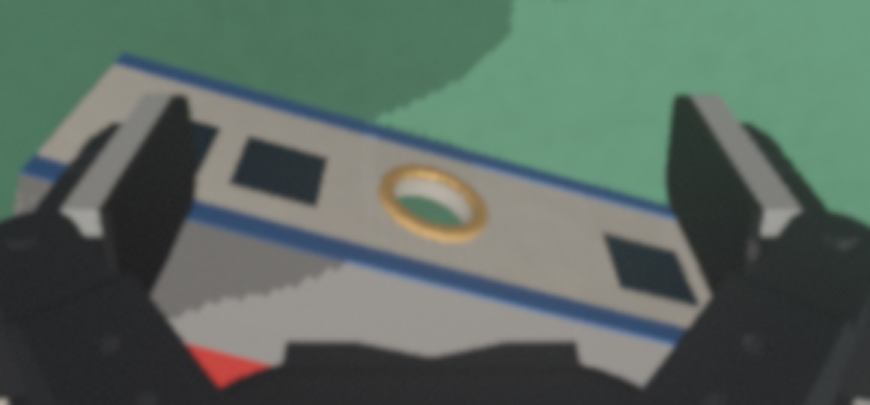

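Run:
```python
from h import *
import pickle
c=pickle.load(open('w3.pkl','rb'))
f=lambda x,y:(x/3+110-.33,y/3+210-.33)
for z,P in ((0,[f(120,55),f(675,215)]),(0.071,[f(192,207),f(685,337)]),(.071,[f(30,160),f(685,337)])):
    W=onz(c,P,z);d=W[0]-W[1];print(W,np.degrees(np.arctan2(-d[0],d[1])),np.linalg.norm(d))
W=onz(c,[f(120,55)],0);print("corner (105,124):",W)
```

```text
[[ 0.50091085 -0.15233827  0.        ]
 [ 0.59499032 -0.3378566   0.        ]] 26.890330897361856 0.20800961151649913
[[ 0.52332766 -0.19193579  0.071     ]
 [ 0.58860269 -0.31895336  0.071     ]] 27.198880814090046 0.14280858744133873
[[ 0.50340119 -0.15249636  0.071     ]
 [ 0.58860269 -0.31895336  0.071     ]] 27.10576862288022 0.18699526397927188
corner (105,124): [[ 0.50091085 -0.15233827  0.        ]]
```

Run:
```python
from h import *
import pickle
c=pickle.load(open('w2.pkl','rb'))
f=lambda x,y:(x/4+250-.4,y/4+50-.4)
W=onz(c,[f(86,80),f(424,620)],.042);d=W[1]-W[0];print(W,W.mean(0),np.degrees(np.arctan2(d[1],d[0])),np.linalg.norm(d))
B=onz(c,[f(120,225),f(270,490)],.006)
go([.55,-.08,.2],90)
```

```text
[[0.40963944 0.11064636 0.042     ]
 [0.60323843 0.0583582  0.042     ]] [0.50643894 0.08450228 0.042     ] -15.11410848115184 0.20053583532407682
shift [ 0.046  -0.1226 -0.0712] turn [-2.200e-03  2.000e-04 -7.817e-01] |d| 0.149 deg 44.8
```

>>> servo_tool(
  rows=[
    [0.0854,0.006,-0.015,-0.04,0,0,-0.12],
    [0.0854,0.012,-0.03,-0.07,0,0,-0.24],
    [0.0854,0.018,-0.046,-0.07,0,0,-0.36],
    [0.0854,0.024,-0.062,-0.07,0,0,-0.48],
    [0.0854,0.03,-0.078,-0.07,0,0,-0.6],
    [0.0854,0.036,-0.094,-0.07,0,0,-0.72],
    [0.0854,0.042,-0.11,-0.07,0,0,-0.84],
    [0.0854,0.046,-0.122,-0.07,0,0,-0.96],
  ],
)

```text
t: 3.7
tcp_pos: [0.549, -0.0778, 0.201]
tcp_rot: [180.0, -0.0, 100.8]
contact_force: [0.4, -0.3, 0.6]
finger_gap: 0.0856
```

```bash
python3 -c "
from h import *
go([.506,.05,.16],155)"
```

```text
shift [ 0.1336 -0.0182  0.041 ] turn [ 4.000e-04 -3.000e-04 -9.454e-01] |d| 0.141 deg 54.2
```

>>> servo_tool(
  rows=[
    [0.0854,0.017,-0.002,0.005,0,0,-0.12],
    [0.0854,0.033,-0.005,0.01,0,0,-0.24],
    [0.0854,0.05,-0.007,0.015,0,0,-0.36],
    [0.0854,0.067,-0.009,0.02,0,0,-0.48],
    [0.0854,0.083,-0.012,0.025,0,0,-0.6],
    [0.0854,0.1,-0.014,0.03,0,0,-0.72],
    [0.0854,0.117,-0.016,0.035,0,0,-0.84],
    [0.0854,0.134,-0.018,0.041,0,0,-0.945],
  ],
)

```text
t: 4.37
tcp_pos: [0.5076, 0.0503, 0.1599]
tcp_rot: [180.0, 0.0, 155.0]
contact_force: [0.1, -0.1, -0.3]
finger_gap: 0.0853
```

```bash
python3 -c "
from h import *
import pickle
c=cam('wrist');save(c,'w4');pickle.dump(c,open('w4.pkl','wb'))
print(ctrl.get_obs()['joint_pos'])
go([.5055,.0843,.12],165.2);go([.5055,.0843,.036],165.2)"
```

```text
[  5.84906845  14.72823385 -12.40368514  62.95545385   0.08957918
  30.43162276]
shift [0.0138 0.0288 0.0387] turn [ 0.0008 -0.0021 -0.1707] |d| 0.05 deg 9.8
shift [0.0137 0.0287 0.1227] turn [ 0.0008 -0.0021 -0.1707] |d| 0.127 deg 9.8
```

View pics/w4.png

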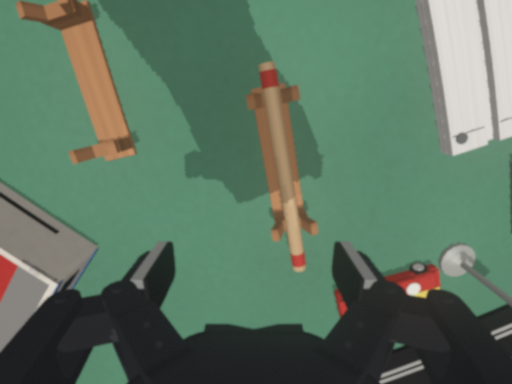

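Run:
```python
from h import *
import pickle
c=pickle.load(open('w4.pkl','rb'))
W=onz(c,[(265.5,63.5),(299,270)],.04);d=W[1]-W[0];print(W,W.mean(0),np.degrees(np.arctan2(d[1],d[0])),np.linalg.norm(d))
save(c,"w4d",(230,50,330,280),3)
```

```text
[[0.40965757 0.10850083 0.04      ]
 [0.60621932 0.05867291 0.04      ]] [0.50793845 0.08358687 0.04      ] -14.224692798202982 0.2027790483452651
```

View pics/w4d.png

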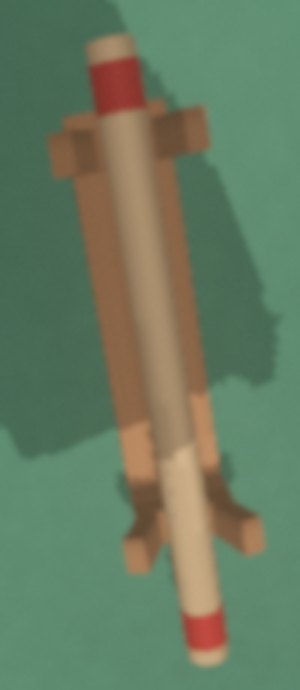

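>>> servo_tool(
  rows=[
    [0.0854,0.0075,0.0145,0.02,0,0,-0.1],
    [0.0854,0.0135,0.0285,0.04,0,0,-0.183],
    [0.0854,0.0135,0.0285,0.065,0,0,-0.183],
    [0.0854,0.0135,0.0285,0.09,0,0,-0.183],
    [0.0854,0.0135,0.0285,0.112,0,0,-0.183],
    [0.0854,0.0135,0.0285,0.1235,0,0,-0.183],
    [0.0854,0.0135,0.0285,0.1235,0,0,-0.183],
  ],
)

```text
t: 5.0
tcp_pos: [0.5065, 0.0806, 0.034]
tcp_rot: [-179.9, -0.2, 165.0]
contact_force: [-0.4, -0.2, 0.9]
finger_gap: 0.0853
```

>>> servo_tool(
  rows=[
    [0.0,0,0,0,0,0,0],
    [0.0,0,0,0,0,0,0],
    [0.0,0,0,0,0,0,0],
    [0.0,0,0,0,0,0,0],
    [0.0,0,0,0,0,0,0],
    [0.0,0,0,0,0,0,0],
  ],
)

```text
t: 5.5
tcp_pos: [0.509, 0.0808, 0.0364]
tcp_rot: [180.0, 0.0, 164.9]
contact_force: [-0.5, -0.0, 8.3]
finger_gap: 0.0132
```

```bash
python3 -c "
from h import *
c=cam('wrist');save(c,'w5')
print(ctrl.get_obs())
"
```

```text
{'t': 5.55, 'joint_pos': array([ 9.01237939e+00,  2.18896109e+01, -2.22970730e+01,  4.57588482e+01,
        6.71741705e-03,  2.40677059e+01]), 'joint_velocities': array([-0.01608887, -0.07233161,  0.1509693 ,  0.17386569, -0.03472078,
        0.07783238]), 'effort': array([ 7.02190882e-03, -5.40699220e+01,  2.57236719e+01, -5.25934026e-01,
        3.03309054e-03, -8.48027092e-03]), 'tcp_pos': array([0.50897401, 0.08076105, 0.0364084 ]), 'tcp_rot': array([1.79971654e+02, 4.69932303e-02, 1.64944665e+02]), 'contact_force': array([-1.91348975, -0.29165276,  4.60345206]), 'moment': array([-0.02796622,  0.26166552, -0.03051195]), 'finger_gap': 0.012023075875028976}
```

View pics/w5.png

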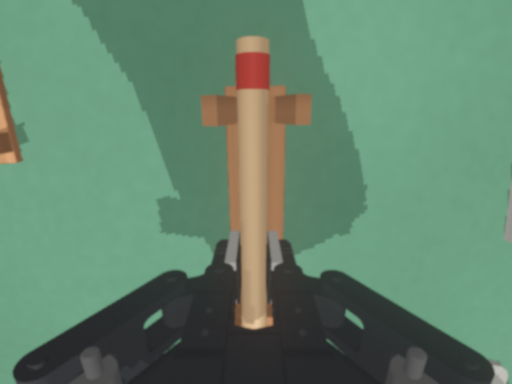

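Run:
```python
from h import *
c=cam('wrist');q,R=tool()
W=onz(c,[(253,38)],.045);print("tip tool",R.inv().apply(W-q))
```

```text
tip tool [[ 0.10297328  0.0006376  -0.00866932]]
```

>>> servo_tool(
  rows=[
    [0.0,0,0,-0.01,0,0,0],
    [0.0,0,0,-0.025,0,0,0],
    [0.0,0,0,-0.045,0,0,0],
    [0.0,0,0,-0.07,0,0,0],
    [0.0,0,0,-0.09,0,0,0],
    [0.0,0,0,-0.1,0,0,0],
    [0.0,0,0,-0.1,0,0,0],
  ],
)

```text
t: 6.18
tcp_pos: [0.51, 0.0809, 0.1383]
tcp_rot: [179.9, 0.2, 164.9]
contact_force: [0.0, -0.5, -1.4]
finger_gap: 0.0122
```

Run:
```python
from h import *
c=cam('wrist');save(c,"w6");q,R=tool()
W=onz(c,[(253,38)],q[2]+.008);print("tip tool",R.inv().apply(W-q),ctrl.get_obs()["finger_gap"],ctrl.get_obs()["contact_force"])
u=np.array([np.cos(np.radians(27.1)),np.sin(np.radians(27.1)),0]);H=np.array([.552,-.2525,0])
for d in (.15,): 
    p=H+u*d; print(p)
go([.55,-.03,.15],190); go([.552+.89*.16,-.2525+.4555*.16,.15],207.1)
```

```text
tip tool [[ 0.10275321  0.00095393 -0.00818355]] 0.011955622370691284 [ 0.80704829 -0.14720873 -1.32845615]
[ 0.68553192 -0.18416826  0.        ]
shift [-0.0682 -0.0964 -0.0133] turn [ 0.0005  0.002  -0.4374] |d| 0.119 deg 25.1
shift [-0.2465 -0.2033 -0.0131] turn [ 2.000e-04  2.000e-03 -7.358e-01] |d| 0.32 deg 42.2
```

View pics/w6.png

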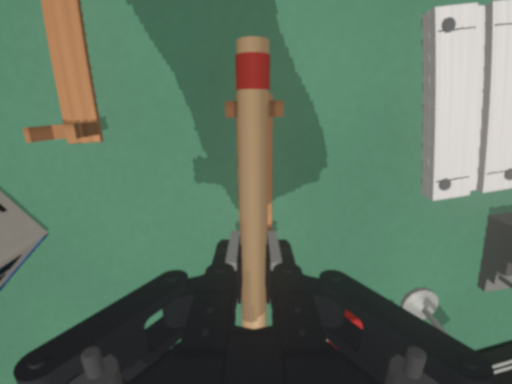

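>>> servo_tool(
  rows=[
    [0.0,-0.01,-0.02,0,0,0,-0.09],
    [0.0,-0.025,-0.045,0,0,0,-0.19],
    [0.0,-0.04,-0.075,0,0,0,-0.29],
    [0.0,-0.065,-0.105,0,0,0,-0.4],
    [0.0,-0.1,-0.132,0,0,0,-0.5],
    [0.0,-0.135,-0.155,0,0,0,-0.6],
    [0.0,-0.17,-0.175,0,0,0,-0.7],
    [0.0,-0.205,-0.19,0,0,0,-0.736],
  ],
)

```text
t: 6.9
tcp_pos: [0.6572, -0.1584, 0.1339]
tcp_rot: [179.9, -0.1, -152.6]
contact_force: [0.9, 0.5, -0.3]
finger_gap: 0.0119
```

Run:
```python
from h import *
go([.552+.89*.155,-.2525+.4555*.155,.0345],207.1); print(ctrl.get_obs()["joint_pos"])
```

```text
shift [-0.0184 -0.0361  0.0993] turn [ 0.0015 -0.002   0.0048] |d| 0.107 deg 0.3
[-1.35443676e+01  3.13883521e+01  1.04474999e+01  6.92016129e+01
 -7.36460151e-03 -4.09184525e+01]
```

>>> servo_tool(
  rows=[
    [0.0,-0.01,-0.018,0,0,0,0.005],
    [0.0,-0.018,-0.036,0.01,0,0,0.005],
    [0.0,-0.018,-0.036,0.03,0,0,0.005],
    [0.0,-0.018,-0.036,0.055,0,0,0.005],
    [0.0,-0.018,-0.036,0.08,0,0,0.005],
    [0.0,-0.018,-0.036,0.099,0,0,0.005],
    [0.0,-0.018,-0.036,0.099,0,0,0.005],
    [0.0,-0.018,-0.036,0.099,0,0,0.005],
  ],
)

```text
t: 7.57
tcp_pos: [0.6881, -0.1794, 0.0344]
tcp_rot: [179.8, -0.2, -153.2]
contact_force: [0.2, -0.2, -0.0]
finger_gap: 0.0121
```

Run:
```python
from h import *
import pickle
q,R=tool();print(q,R.as_euler("xyz",degrees=True))
cs={n:cam(n) for n in("scene","top","wrist")};pickle.dump(cs,open("p1.pkl","wb"))
save(cs["scene"],"p1s",(110,110,240,210),6);save(cs["top"],"p1t",(300,110,440,230),5);save(cs["wrist"],"p1w")
# tool-local hole
print("hole rel tool",R.inv().apply(np.array([.552,-.2525,.038])-q))
```

```text
[ 0.6881135  -0.17943797  0.03438528] [ 179.81993795   -0.19614395 -153.17395153]
hole rel tool [ 0.1544482  -0.00376368 -0.00309785]
```

View pics/p1s.png

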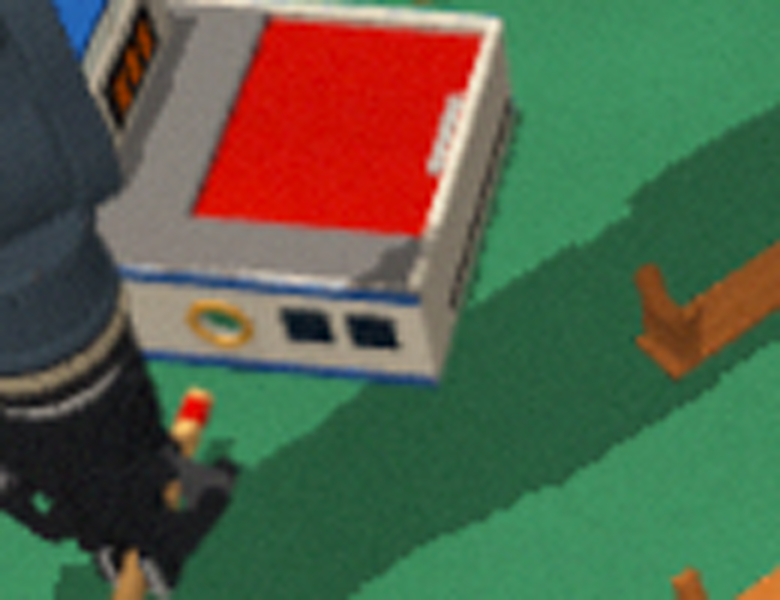

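View pics/p1w.png

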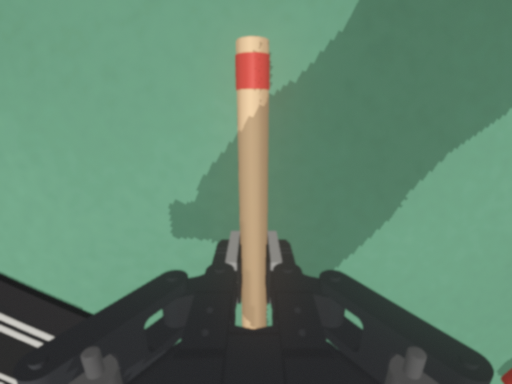

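View pics/p1t.png

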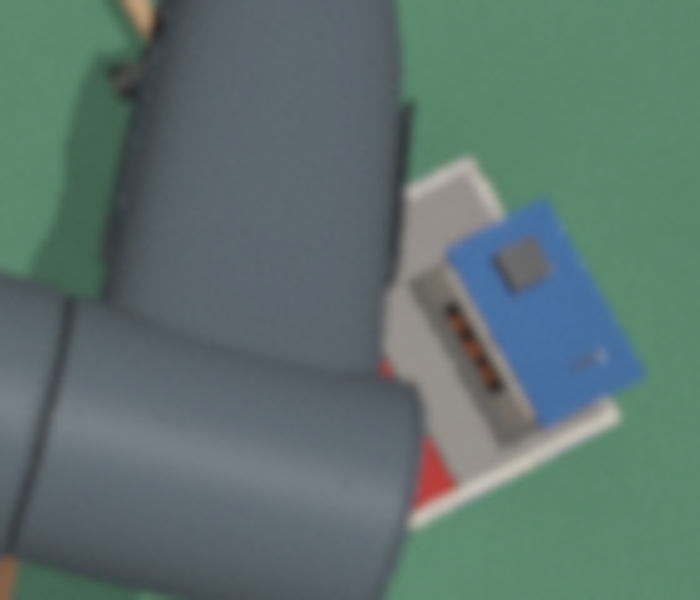

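Run:
```python
from h import *
import pickle
cs=pickle.load(open("p1.pkl","rb"));s=cs["scene"]
q,R=tool()
tip=q+R.apply([.102,0,-.0036]);print("tip",tip,proj(s,[tip]))
u=np.array([np.cos(np.radians(27.1)),np.sin(np.radians(27.1)),0])
H=np.array([.552,-.2525,.038])
print(proj(s,[H+u*.003,H+u*.053, H+u*.155]))
img=s["color"][:,:,::-1].copy()
b=img[110:210,110:240];b=cv2.resize(b,None,fx=6,fy=6,interpolation=cv2.INTER_CUBIC)
for p in proj(s,[H+u*d for d in (.003,.03,.053,.08,.1,.155)]): cv2.circle(b,tuple(int(v) for v in ((p-[110,110]+.4)*6)),4,(255,0,255),1)
p=proj(s,[tip])[0];cv2.circle(b,tuple(int(v) for v in ((p-[110,110]+.4)*6)),4,(255,255,0),1)
cv2.imwrite("pics/p1o.png",b[150:,:400])
```

```text
tip [ 0.59939607 -0.2260396   0.04148328] [[142.55151575 175.23614596]]
[[146.85512157 163.29681613]
 [142.30791219 175.55935056]
 [132.32363706 202.59977946]]
```

View pics/p1o.png

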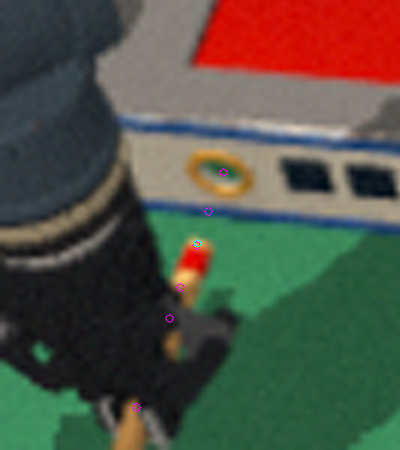

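Run:
```python
from h import *
for i in range(4):
    q,R=tool();print(q,R.as_euler("xyz",degrees=True),R.inv().apply(np.array([.552,-.2525,.038])-q)); cam("wrist")
```

```text
[ 0.69042214 -0.18000465  0.03801938] [-1.79940400e+02  7.64476220e-02 -1.53170638e+02] [ 0.1562412  -0.00221701 -0.00018678]
[ 0.69056305 -0.18003766  0.03830304] [-1.79917216e+02  9.81492268e-02 -1.53169443e+02] [ 1.56352497e-01 -2.12044935e-03  3.82670587e-05]
[ 0.69053983 -0.1800032   0.03834757] [-1.79914198e+02  1.02476527e-01 -1.53166775e+02] [ 1.56347518e-01 -2.15435186e-03  7.11632194e-05]
[ 0.69041961 -0.17999865  0.03822219] [-1.79923664e+02  9.49883282e-02 -1.53169968e+02] [ 1.56241945e-01 -2.22153473e-03 -3.38810582e-05]
```

>>> servo_tool(
  rows=[
    [0.0,0.005,-0.0022,0.0037,0,0,-0.0047],
    [0.0,0.015,-0.0022,0.0037,0,0,-0.0047],
    [0.0,0.025,-0.0022,0.0037,0,0,-0.0047],
    [0.0,0.035,-0.0022,0.0037,0,0,-0.0047],
    [0.0,0.04,-0.0022,0.0037,0,0,-0.0047],
    [0.0,0.042,-0.0022,0.0037,0,0,-0.0047],
    [0.0,0.042,-0.0022,0.0037,0,0,-0.0047],
    [0.0,0.042,-0.0022,0.0037,0,0,-0.0047],
  ],
)

```text
t: 8.58
tcp_pos: [0.6534, -0.2009, 0.0334]
tcp_rot: [-180.0, 0.0, -152.9]
contact_force: [-0.2, -0.3, -0.4]
finger_gap: 0.0122
```

Run:
```python
from h import *
s=cam("scene");save(s,"p2s",(120,140,190,200),8);cam("wrist")
for i in range(1):
    q,R=tool();print(q,R.as_euler("xyz",degrees=True),R.inv().apply(np.array([.552,-.2525,.038])-q),ctrl.get_obs()["contact_force"])
```

```text
[ 0.6535927  -0.20065296  0.03322094] [-1.79990908e+02  2.67254172e-02 -1.52893235e+02] [ 0.11405552  0.00013784 -0.00483228] [ 0.8164205  -0.131499    0.17099223]
```

View pics/p2s.png

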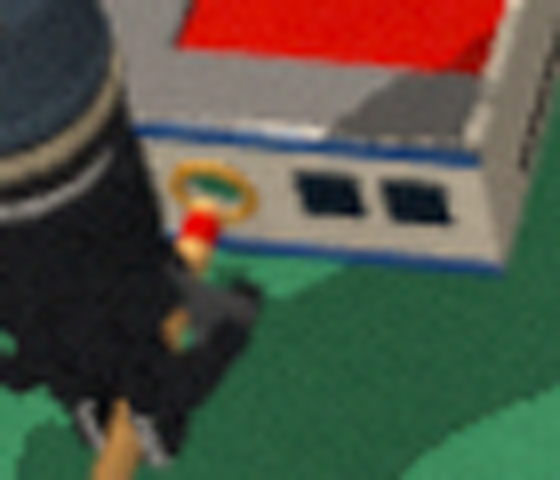

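>>> servo_tool(
  rows=[
    [0.0,0.005,0,-0.001,0,0,0],
    [0.0,0.011,0,-0.001,0,0,0],
    [0.0,0.017,0,-0.001,0,0,0],
    [0.0,0.023,0,-0.001,0,0,0],
    [0.0,0.025,0,-0.001,0,0,0],
    [0.0,0.025,0,-0.001,0,0,0],
  ],
)

```text
t: 9.18
tcp_pos: [0.6307, -0.2124, 0.0343]
tcp_rot: [180.0, 0.0, -152.9]
contact_force: [0.4, 0.5, -0.4]
finger_gap: 0.0121
```

>>> servo_tool(
  rows=[
    [0.0,0.003,0,0,0,0,0],
    [0.0,0.006,0,0,0,0,0],
    [0.0,0.008,0,0,0,0,0],
    [0.0,0.01,0,0,0,0,0],
    [0.0,0.01,0,0,0,0,0],
  ],
)

```text
t: 9.6
tcp_pos: [0.6227, -0.2165, 0.0344]
tcp_rot: [-180.0, 0.1, -152.9]
contact_force: [4.3, 2.2, 0.0]
finger_gap: 0.0119
```

Run:
```python
from h import *
s=cam("scene");save(s,"p3s",(110,90,210,200),5)
q,R=tool();print(q,R.inv().apply(np.array([.552,-.2525,.038])-q),R.inv().apply(ctrl.get_obs()["contact_force"]))
```

```text
[ 0.62281595 -0.21651357  0.03438754] [ 0.07942885  0.00024493 -0.00373757] [-4.43066076 -0.01535327  0.53060024]
```

View pics/p3s.png

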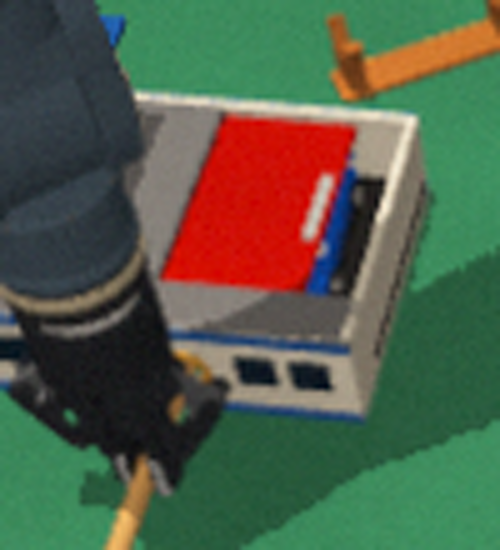

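>>> servo_tool(
  rows=[
    [0.0,0.001,0,0,0,0,0],
    [0.0,0.001,0,0,0,0,0],
    [0.0,0.001,0,0,0,0,0],
    [0.0,0.001,0,0,0,0,0],
    [0.0,0.001,0,0,0,0,0],
    [0.0,0.001,0,0,0,0,0],
    [0.0,0.001,0,0,0,0,0],
    [0.0,0.001,0,0,0,0,0],
  ],
)

```text
t: 10.32
tcp_pos: [0.6221, -0.2168, 0.0343]
tcp_rot: [-180.0, 0.1, -152.9]
contact_force: [4.2, 2.3, -0.4]
finger_gap: 0.0117
```

Run:
```python
from h import *
s=cam("scene");save(s,"p4s",(110,90,210,200),5)
```

```text
(no output)
```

View pics/p4s.png

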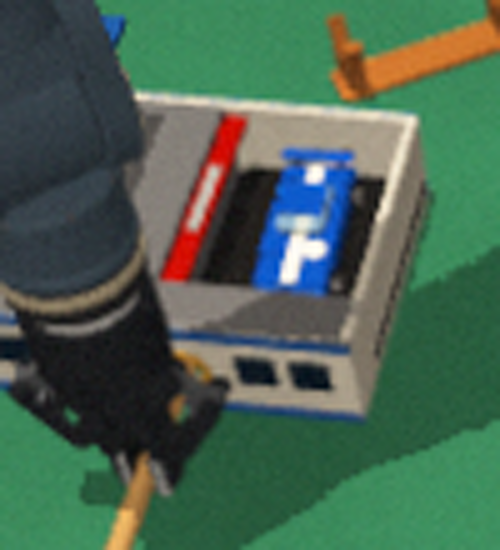

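>>> servo_tool(
  rows=[
    [0.0,-0.01,0,0,0,0,0],
    [0.0,-0.025,0,0,0,0,0],
    [0.0,-0.04,0,0,0,0,0],
    [0.0,-0.055,0,0,0,0,0],
    [0.0,-0.068,0,-0.01,0,0,0],
    [0.0,-0.07,0,-0.03,0,0,0],
    [0.0,-0.07,0,-0.06,0,0,0],
    [0.0,-0.07,0,-0.1,0,0,0],
  ],
)

```text
t: 11.03
tcp_pos: [0.682, -0.1844, 0.1318]
tcp_rot: [179.8, -0.3, -152.9]
contact_force: [0.3, -0.6, -0.8]
finger_gap: 0.0122
```

>>> servo_tool(
  rows=[
    [0.0,0,0,0,0,0,0],
  ],
)

```text
t: 11.12
tcp_pos: [0.6865, -0.1858, 0.1417]
tcp_rot: [-179.6, 0.4, -152.9]
contact_force: [0.4, 0.1, 1.2]
finger_gap: 0.0118
```

Run:
```python
from h import *
cam("wrist");cam("wrist");print(tool()[0])
go([.54,-.02,.14],180);go([.509,.0808,.14],164.95);
```

```text
[ 0.6845939  -0.18542552  0.13597582]
shift [ 0.0534  0.2131 -0.0047] turn [-0.002   0.0025  0.473 ] |d| 0.22 deg 27.1
shift [ 0.035   0.317  -0.0049] turn [-0.0017  0.0028  0.7356] |d| 0.319 deg 42.1
```

>>> servo_tool(
  rows=[
    [0.0,0.02,0.02,0,0,0,0.05],
    [0.0,0.045,0.05,0,0,0,0.14],
    [0.0,0.06,0.085,0,0,0,0.24],
    [0.0,0.065,0.125,0,0,0,0.34],
    [0.0,0.06,0.165,0,0,0,0.44],
    [0.0,0.055,0.205,0,0,0,0.54],
    [0.0,0.048,0.245,0,0,0,0.64],
    [0.0,0.04,0.283,0,0,0,0.735],
  ],
)

```text
t: 11.88
tcp_pos: [0.5167, 0.0497, 0.1329]
tcp_rot: [-179.9, -0.1, 164.7]
contact_force: [0.6, 0.7, 0.3]
finger_gap: 0.0119
```

>>> servo_tool(
  rows=[
    [0.0,0,0,0,0,0,0],
    [0.0,0,0,0,0,0,0],
    [0.0,0,0,0,0,0,0],
  ],
)

```text
t: 12.13
tcp_pos: [0.5185, 0.0484, 0.1333]
tcp_rot: [-179.9, -0.1, 165.1]
contact_force: [0.8, -1.0, 0.9]
finger_gap: 0.0119
```

Run:
```python
from h import *
cam("wrist");print(tool()[0]);go([.509,.0808,.10],164.95)
```

```text
[0.51881446 0.04780095 0.13339166]
shift [0.018  0.0294 0.0334] turn [-0.0009 -0.0011  0.0014] |d| 0.048 deg 0.1
```

>>> servo_tool(
  rows=[
    [0.0,0.009,0.015,0.005,0,0,0.0015],
    [0.0,0.018,0.0294,0.015,0,0,0.0015],
    [0.0,0.018,0.0294,0.03,0,0,0.0015],
    [0.0,0.018,0.0294,0.033,0,0,0.0015],
    [0.0,0.018,0.0294,0.033,0,0,0.0015],
    [0.0,0.018,0.0294,0.033,0,0,0.0015],
  ],
)

```text
t: 12.68
tcp_pos: [0.5095, 0.0804, 0.1011]
tcp_rot: [-180.0, -0.0, 164.8]
contact_force: [-0.1, -0.1, 0.1]
finger_gap: 0.012
```

Run:
```python
from h import *
c=cam("wrist");save(c,"r1");print(tool()[0]);go([.509,.0808,.038],164.95)
```

```text
[0.50976722 0.08059568 0.10150816]
shift [ 0.0008 -0.      0.0635] turn [ 0.0001  0.0003 -0.0022] |d| 0.064 deg 0.1
```

View pics/r1.png

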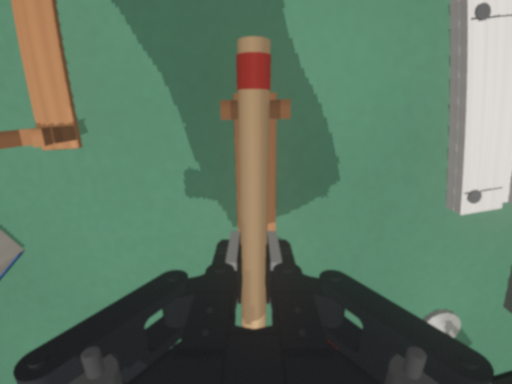

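>>> servo_tool(
  rows=[
    [0.0,0.0008,0,0.015,0,0,-0.002],
    [0.0,0.0008,0,0.03,0,0,-0.002],
    [0.0,0.0008,0,0.042,0,0,-0.002],
    [0.0,0.0008,0,0.052,0,0,-0.002],
    [0.0,0.0008,0,0.059,0,0,-0.002],
    [0.0,0.0008,0,0.064,0,0,-0.002],
    [0.0,0.0008,0,0.064,0,0,-0.002],
    [0.0,0.0008,0,0.064,0,0,-0.002],
  ],
)

```text
t: 13.4
tcp_pos: [0.5087, 0.0816, 0.0373]
tcp_rot: [180.0, 0.0, 165.0]
contact_force: [-0.2, -0.5, 0.3]
finger_gap: 0.0121
```

>>> servo_tool(
  rows=[
    [0.0,0,0,0.0005,0,0,0],
    [0.0,0,0,0.0005,0,0,0],
  ],
)

```text
t: 13.57
tcp_pos: [0.5087, 0.0818, 0.037]
tcp_rot: [180.0, 0.0, 165.0]
contact_force: [-0.4, -0.5, -0.2]
finger_gap: 0.0123
```

>>> servo_tool(
  rows=[
    [0.0,0,0,0.0007,0,0,0],
    [0.0,0,0,0.0007,0,0,0],
    [0.03,0,0,0.0007,0,0,0],
    [0.06,0,0,0.0007,0,0,0],
    [0.0854,0,0,0,0,0,0],
    [0.0854,0,0,0,0,0,0],
    [0.0854,0,0,0,0,0,0],
    [0.0854,0,0,0,0,0,0],
  ],
)

```text
t: 14.23
tcp_pos: [0.5084, 0.0817, 0.0366]
tcp_rot: [180.0, -0.0, 165.0]
contact_force: [-0.1, 0.2, 0.0]
finger_gap: 0.0825
```

>>> servo_tool(
  rows=[
    [0.0854,0,0,-0.01,0,0,0],
    [0.0854,0,0,-0.03,0,0,0],
    [0.0854,0,0,-0.06,0,0,0],
    [0.0854,0,0,-0.095,0,0,0],
    [0.0854,0,0,-0.13,0,0,0],
    [0.0854,0,0,-0.16,0,0,0],
    [0.0854,0,0,-0.17,0,0,0],
    [0.0854,0,0,-0.17,0,0,0],
  ],
)

```text
t: 14.9
tcp_pos: [0.5099, 0.082, 0.2101]
tcp_rot: [179.9, 0.3, 165.0]
contact_force: [0.4, -0.3, -0.8]
finger_gap: 0.0852
```

Run:
```python
from h import *
import pickle
cs={n:cam(n) for n in("scene","top","wrist")};pickle.dump(cs,open("r2.pkl","wb"))
c=cs["wrist"];save(c,"r2");save(cs["scene"],"r2s",(90,85,290,235),4)
print(tool()[0])
go([.40,-.10,.28],180);go([.43,-.25,.28],207)
```

```text
[0.50774167 0.08159321 0.20558148]
shift [ 0.0572 -0.2033 -0.0742] turn [-0.0004 -0.0016 -0.2616] |d| 0.224 deg 15.0
shift [-0.0105 -0.3405 -0.0742] turn [-0.     -0.0016 -0.7328] |d| 0.349 deg 42.0
```

View pics/r2.png

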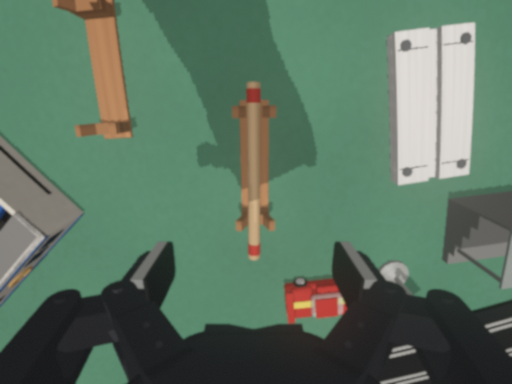

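View pics/r2s.png

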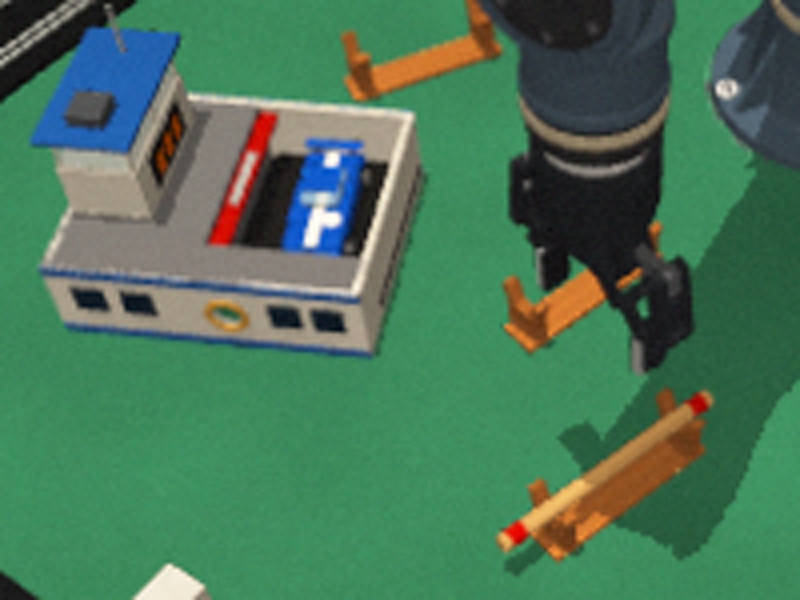

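>>> servo_tool(
  rows=[
    [0.0854,0.0,-0.04,-0.02,0,0,-0.1],
    [0.0854,0.0,-0.08,-0.04,0,0,-0.2],
    [0.0854,-0.005,-0.12,-0.06,0,0,-0.3],
    [0.0854,-0.01,-0.16,-0.074,0,0,-0.4],
    [0.0854,-0.01,-0.2,-0.074,0,0,-0.5],
    [0.0854,-0.01,-0.24,-0.074,0,0,-0.6],
    [0.0854,-0.01,-0.28,-0.074,0,0,-0.68],
    [0.0854,-0.01,-0.32,-0.074,0,0,-0.735],
  ],
)

```text
t: 15.72
tcp_pos: [0.4352, -0.2268, 0.279]
tcp_rot: [179.9, -0.1, -152.6]
contact_force: [0.6, -0.3, -0.2]
finger_gap: 0.0855
```

>>> servo_tool(
  rows=[
    [0.0854,0,0,0,0,0,0],
    [0.0854,0,0,0,0,0,0],
    [0.0854,0,0,0,0,0,0],
  ],
)

```text
t: 15.97
tcp_pos: [0.436, -0.2252, 0.2792]
tcp_rot: [179.9, -0.1, -153.0]
contact_force: [0.3, 0.9, -0.1]
finger_gap: 0.0855
```

Run:
```python
from h import *
import pickle
c=cam("wrist");pickle.dump(c,open("k1.pkl","wb"));save(c,"k1");print(tool()[0],tool()[1].as_euler("xyz",degrees=True),proj(c,[[.42,-.265,.03]]))
```

```text
[ 0.43633514 -0.22456028  0.27947593] [ 1.79878953e+02 -6.03812988e-02 -1.52894368e+02] [[231.97067213 142.41585205]]
```

View pics/k1.png

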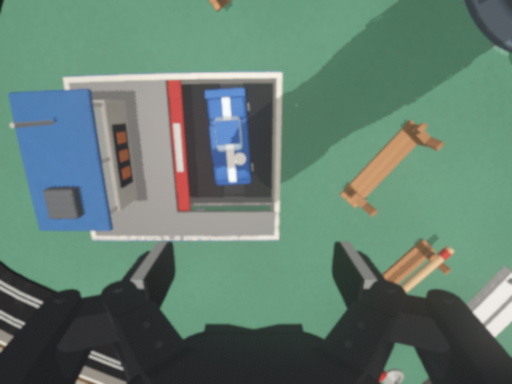

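```bash
cat > m3.py <<'E'
from h import *
import pickle
c=pickle.load(open("k1.pkl","rb"))
h=cv2.cvtColor(c["color"],cv2.COLOR_RGB2HSV)
m=((h[...,0]>100)&(h[...,0]<125)&(h[...,1]>110)).astype(np.uint8)
m[:,:192]=0;m[:,275:]=0;m[:80]=0;m[200:]=0
ys,xs=np.nonzero(m);print(xs.min(),xs.max(),ys.min(),ys.max())
for r in range(84,192,4):
    k=np.nonzero(m[r])[0]
    if len(k): print(r,k.min(),k.max(),end="; ")
save(c,"k1c",(185,75,285,205),5)
E
python3 m3.py
```

```text
204 250 88 184
88 231 244; 92 204 245; 96 205 245; 100 207 245; 104 207 245; 108 207 245; 112 208 246; 116 208 246; 120 210 247; 124 210 247; 128 209 247; 132 209 247; 136 210 247; 140 210 248; 144 211 248; 148 211 248; 152 212 249; 156 212 249; 160 213 249; 164 214 249; 168 214 249; 172 214 250; 176 214 250; 180 215 250; 184 217 232;
```

View pics/k1c.png

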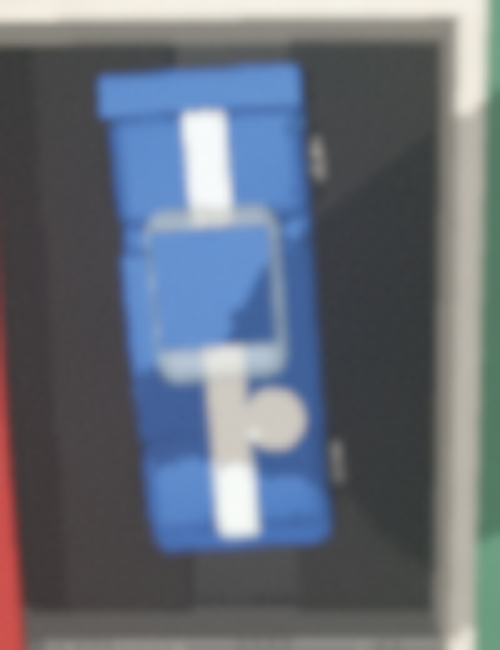

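```bash
cat >> m3.py <<'E'
print()
th=np.radians(27.1);u=np.array([np.cos(th),np.sin(th)]);v=np.array([-u[1],u[0]]);O=np.array([.464,-.311])
loc=lambda W:np.c_[(W[:,:2]-O)@u,(W[:,:2]-O)@v]*1000
rs=np.arange(124,177,4)
Lc=np.array([np.nonzero(m[r])[0].min()-.5 for r in rs]);Rc=np.array([np.nonzero(m[r])[0].max()+.5 for r in rs])
pl=np.polyfit(rs,Lc,1);pr=np.polyfit(rs,Rc,1)
e=np.array([110.,178.])
L=loc(onz(c,np.c_[np.polyval(pl,e),e],.045));R_=loc(onz(c,np.c_[np.polyval(pr,e),e],.027))
print("L",L,"R",R_,"width",R_[:,1]-L[:,1])
for P in (L,R_): d=P[1]-P[0];print("ang",np.degrees(np.arctan2(d[1],d[0])))
print("nose@.03,.04",loc(onz(c,[(232,184.5),(232,184.5)],.035)),"rear",loc(onz(c,[(224,88),(224,88)],.05)))
# recess opening corners check: right/top parapet, red edges
print("deck edge refs", loc(onz(c,[(185,212)],.067)))
f=lambda x,y:(x/5+185-.4,y/5+75-.4)
print("canopy corners",loc(onz(c,[f(145,212),f(275,205),f(165,378),f(288,365)],.053)))
print("stripe",loc(onz(c,[f(203,112),f(238,537)],.045)))
E
python3 m3.py|tail -14
```

```text
[ 28.48801801  36.59497942]] R [[-61.20674987  81.09620449]
 [ 32.97979036  86.45170539]] width [50.47714581 49.85672597]
ang 3.8048800487198684
ang 3.254366771141765
nose@.03,.04 [[40.47275641 60.05948606]
 [40.47275641 60.05948606]] rear [[-87.63164267  54.0160134 ]
 [-87.63164267  54.0160134 ]]
deck edge refs [[69.9695428 -1.5964134]]
canopy corners [[-52.74760053  40.17887858]
 [-54.32989304  73.06669698]
 [-10.74501413  43.731173  ]
 [-14.03608992  75.87494042]]
stripe [[-77.17074999  54.74698722]
 [ 34.21223664  61.20305031]]
```

Run:
```python
from h import *
go([.4156,-.2703,.14],210.5)
```

```text
shift [ 0.0392 -0.0316  0.1395] turn [ 0.0021 -0.001  -0.0592] |d| 0.148 deg 3.4
```

>>> servo_tool(
  rows=[
    [0.064,0.01,-0.008,0.035,0,0,-0.015],
    [0.064,0.02,-0.016,0.07,0,0,-0.03],
    [0.064,0.03,-0.024,0.1,0,0,-0.045],
    [0.064,0.039,-0.0316,0.13,0,0,-0.059],
    [0.064,0.039,-0.0316,0.139,0,0,-0.059],
    [0.064,0.039,-0.0316,0.139,0,0,-0.059],
    [0.064,0.039,-0.0316,0.139,0,0,-0.059],
    [0.064,0.039,-0.0316,0.139,0,0,-0.059],
  ],
)

```text
t: 16.68
tcp_pos: [0.4176, -0.2707, 0.1431]
tcp_rot: [-179.9, 0.1, -149.4]
contact_force: [0.9, 0.2, 0.0]
finger_gap: 0.064
```

Run:
```python
from h import *
import pickle
c=cam("wrist");pickle.dump(c,open("k2.pkl","wb"));save(c,"k2");print(tool()[0],tool()[1].as_euler("xyz",degrees=True))
go([.4156,-.2703,.038],210.5)
```

```text
[ 0.41765151 -0.27092524  0.14324444] [-1.79873798e+02  7.78103623e-02 -1.49429359e+02]
shift [0.0016 0.0018 0.1052] turn [-0.0022  0.0014  0.0012] |d| 0.105 deg 0.2
```

View pics/k2.png

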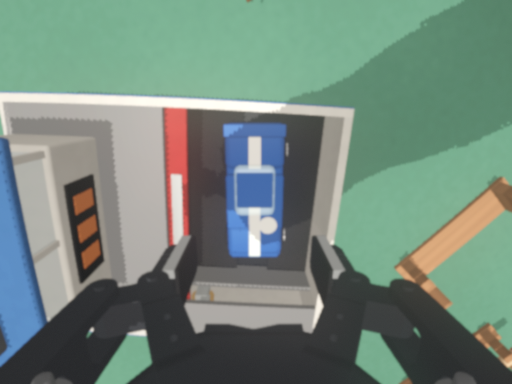

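Run:
```python
from h import *
import pickle
c=pickle.load(open("k2.pkl","rb"));q,R=tool()
save(c,"k2c",(160,95,360,310),3)
T=lambda uv,z:(R.inv().apply(onz(c,uv,z)-q)*1000).round(1)
h=cv2.cvtColor(c["color"],cv2.COLOR_RGB2HSV)
m=((h[...,0]>100)&(h[...,0]<125)&(h[...,1]>110)).astype(np.uint8);m[:,:215]=0;m[:,295:]=0;m[:110]=0;m[265:]=0
rs=[175,180,200,210,220,240,250]
for r in rs:
    k=np.nonzero(m[r])[0];a=T([(k.min()-.5,r),(k.max()+.5,r)],.04);print(r,k.min(),k.max(),a[:,:2].tolist(),a[:,1].mean())
print("nose",T([(253,258.5)],.035),"rear",T([(253,123)],.05))
```

```text
175 226 282 [[20.0, -23.6], [20.1, 26.3]] 1.3499999999999996
180 226 283 [[15.5, -23.7], [15.6, 27.3]] 1.8000000000000007
200 227 282 [[-3.0, -23.4], [-3.0, 27.0]] 1.8000000000000007
210 226 282 [[-12.6, -24.6], [-12.6, 27.3]] 1.3499999999999996
220 227 281 [[-22.5, -23.9], [-22.4, 26.7]] 1.4000000000000004
240 228 280 [[-42.9, -23.6], [-42.8, 26.5]] 1.4499999999999993
250 229 279 [[-53.5, -23.0], [-53.4, 25.8]] 1.4000000000000004
nose [[-65.6   0.5 108.3]] rear [[64.7  0.4 93.2]]
```

View pics/k2c.png

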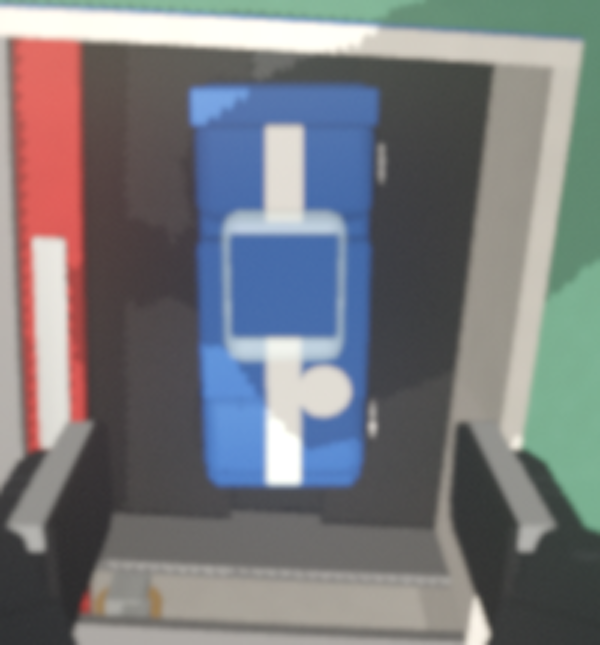

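>>> servo_tool(
  rows=[
    [0.064,0,0.0015,0.02,0.002,0,0],
    [0.064,0,0.0015,0.04,0.002,0,0],
    [0.064,0,0.0015,0.055,0.002,0,0],
    [0.064,0,0.0015,0.07,0.002,0,0],
    [0.064,0,0.0015,0.08,0.002,0,0],
    [0.064,0,0.0015,0.087,0.002,0,0],
    [0.064,0,0.0015,0.09,0.002,0,0],
    [0.064,0,0.0015,0.09,0.002,0,0],
  ],
)

```text
t: 17.4
tcp_pos: [0.4159, -0.2698, 0.0519]
tcp_rot: [-179.9, 0.0, -149.5]
contact_force: [0.1, -0.2, 0.1]
finger_gap: 0.0641
```

Run:
```python
from h import *
c=cam("wrist");save(c,"k3");cam("top");print(tool()[0],tool()[1].as_euler("xyz",degrees=True),ctrl.get_obs()["contact_force"])
```

```text
[ 0.41610297 -0.27009448  0.05241482] [-1.79825694e+02  3.45736561e-02 -1.49486104e+02] [-0.21285822  0.82064567 -0.03298591]
```

View pics/k3.png

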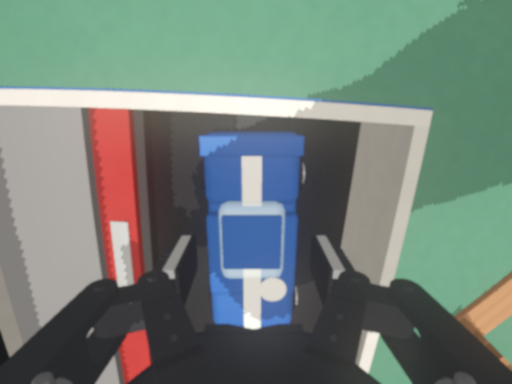

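>>> servo_tool(
  rows=[
    [0.064,0,0,0.005,0,0,0],
    [0.064,0,0,0.009,0,0,0],
    [0.064,0,0,0.012,0,0,0],
    [0.064,0,0,0.013,0,0,0],
    [0.064,0,0,0.013,0,0,0],
  ],
)

```text
t: 17.92
tcp_pos: [0.4155, -0.2699, 0.0386]
tcp_rot: [-179.9, 0.0, -149.5]
contact_force: [0.6, 0.4, 2.6]
finger_gap: 0.0645
```

>>> servo_tool(
  rows=[
    [0.055,0,0,0,0,0,0],
    [0.05,0,0,0,0,0,0],
    [0.045,0,0,0,0,0,0],
    [0.04,0,0,0,0,0,0],
    [0.03,0,0,0,0,0,0],
    [0.03,0,0,0,0,0,0],
    [0.03,0,0,0,0,0,0],
  ],
)

```text
t: 18.5
tcp_pos: [0.4156, -0.27, 0.0389]
tcp_rot: [-179.9, 0.0, -149.5]
contact_force: [-0.7, 1.1, 4.3]
finger_gap: 0.0486
```

Run:
```python
from h import *
c=cam("wrist");save(c,"k4");print(tool()[0],tool()[1].as_euler("xyz",degrees=True),ctrl.get_obs()["contact_force"],ctrl.get_obs()["finger_gap"])
```

```text
[ 0.41557372 -0.27002242  0.03888086] [-1.79868014e+02  4.41863506e-03 -1.49496160e+02] [-0.63880074 -0.26561049  5.46503828] 0.04875707196345066
```

View pics/k4.png

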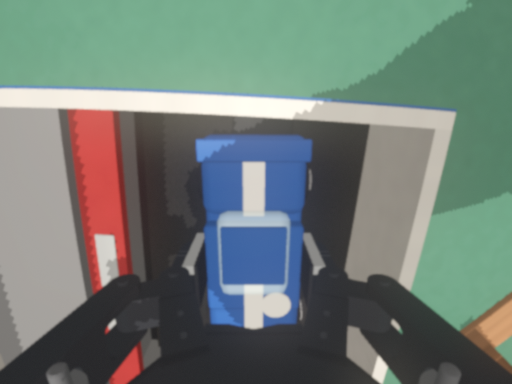

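>>> servo_tool(
  rows=[
    [0.03,0,0,-0.006,0,0,0],
    [0.03,0,0,-0.016,0,0,0],
    [0.03,0,0,-0.03,0,0,0],
    [0.03,0,0,-0.05,0,0,0],
    [0.03,0,0,-0.075,0,0,0],
    [0.03,0,0,-0.1,0,0,0],
    [0.03,0,0,-0.12,0,0,0],
    [0.03,0,0,-0.13,0,0,0],
  ],
)

```text
t: 19.22
tcp_pos: [0.4161, -0.2702, 0.1713]
tcp_rot: [-179.7, 0.1, -149.5]
contact_force: [-0.6, -0.5, -0.3]
finger_gap: 0.0486
```

>>> servo_tool(
  rows=[
    [0.03,0,0,0,0,0,0],
    [0.03,0,0,0,0,0,0],
  ],
)

```text
t: 19.38
tcp_pos: [0.4154, -0.2697, 0.1683]
tcp_rot: [-179.9, 0.0, -149.5]
contact_force: [0.0, -0.6, -0.4]
finger_gap: 0.0486
```

Run:
```python
from h import *
c=cam("wrist");save(c,"k5");cam("wrist");s=cam("scene");save(s,"k5s",(90,70,290,220),4);q,R=tool();print(q,ctrl.get_obs()["contact_force"],ctrl.get_obs()["finger_gap"])
go([.44,-.02,.18],190);go([.482,.3025,.18],174.2)
```

```text
[ 0.41470066 -0.26927499  0.16716814] [ 0.03560706  0.39704782 -0.92784644] 0.048635763697916196
shift [-0.1483  0.2019 -0.0129] turn [ 1.000e-04 -1.100e-03  3.579e-01] |d| 0.251 deg 20.5
shift [-0.3482  0.4585 -0.0131] turn [-1.000e-04 -1.100e-03  6.336e-01] |d| 0.576 deg 36.3
```

View pics/k5.png

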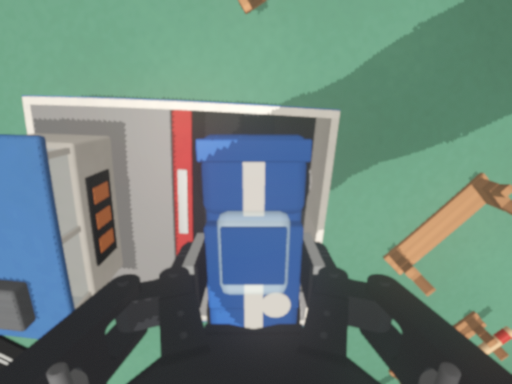

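View pics/k5s.png

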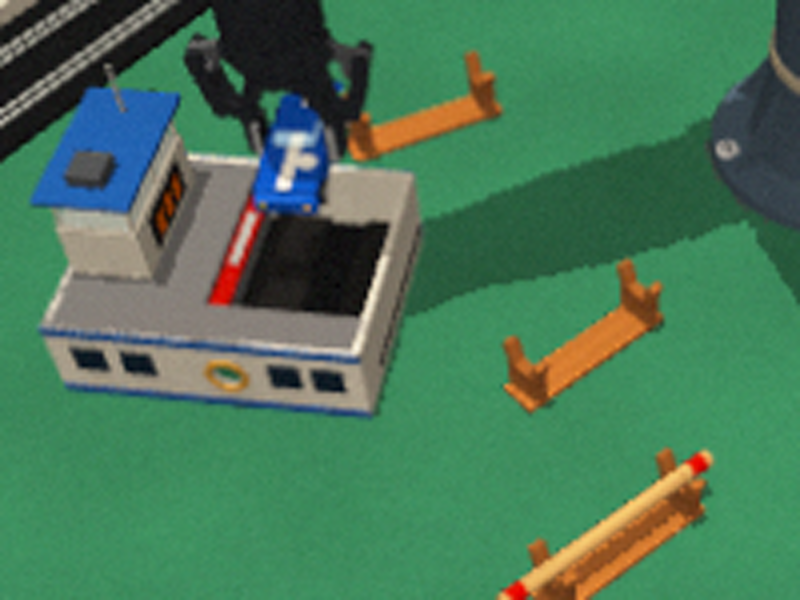

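>>> servo_tool(
  rows=[
    [0.03,-0.015,0.02,0,0,0,0.03],
    [0.03,-0.04,0.05,-0.005,0,0,0.08],
    [0.03,-0.063,0.08,-0.01,0,0,0.13],
    [0.03,-0.086,0.11,-0.01,0,0,0.18],
    [0.03,-0.11,0.14,-0.01,0,0,0.23],
    [0.03,-0.133,0.17,-0.01,0,0,0.28],
    [0.03,-0.15,0.195,-0.01,0,0,0.33],
    [0.03,-0.16,0.21,-0.01,0,0,0.36],
  ],
)

```text
t: 20.2
tcp_pos: [0.446, -0.0048, 0.1771]
tcp_rot: [-180.0, -0.1, -170.2]
contact_force: [0.4, 0.1, -1.0]
finger_gap: 0.0487
```

```bash
cat > m4.py <<'E'
from h import *
import pickle,sys
def block(c,box,tag,thr=150):
    x0,y0,x1,y1=box
    im=c["color"];h=cv2.cvtColor(im,cv2.COLOR_RGB2HSV)
    m=((h[...,1]<40)&(h[...,2]>thr)).astype(np.uint8);k=np.zeros_like(m);k[y0:y1,x0:x1]=1;m*=k
    m=cv2.morphologyEx(m,cv2.MORPH_CLOSE,np.ones((9,9),np.uint8))
    cn=max(cv2.findContours(m,0,cv2.CHAIN_APPROX_NONE)[0],key=cv2.contourArea)
    W=onz(c,cn.reshape(-1,2),.020)[:,:2].astype(np.float32)
    r=cv2.minAreaRect(W*1000);print(tag,r)
    v=im[:,:,::-1].copy();cv2.drawContours(v,[cn],-1,(255,0,255),1)
    v=v[y0:y1,x0:x1];cv2.imwrite(f"pics/{tag}.png",cv2.resize(v,None,fx=3,fy=3))
if __name__=="__main__":
    cs=pickle.load(open("r2.pkl","rb"))
    block(cs["wrist"],(375,10,490,200),"bw")
    block(cs["top"],(180,150,225,212),"bt")
    block(cs["scene"],(275,205,345,270),"bs")
E
python3 m4.py; python3 -c "
from h import *
print(tool()[0]);go([.47,.18,.19],176)"
```

```text
bw ((484.3135070800781, 304.1352844238281), (93.04391479492188, 172.9788055419922), 84.17034149169922)
bt ((482.5924072265625, 302.89404296875), (98.9926528930664, 178.2228546142578), 83.76504516601562)
bs ((500.9869689941406, 303.04632568359375), (95.22308349609375, 201.64715576171875), 84.25090026855469)
[ 0.44600916 -0.00475732  0.17713727]
shift [-0.0552  0.1779 -0.0131] turn [-0.0009 -0.0009  0.2414] |d| 0.187 deg 13.8
```

View pics/bw.png

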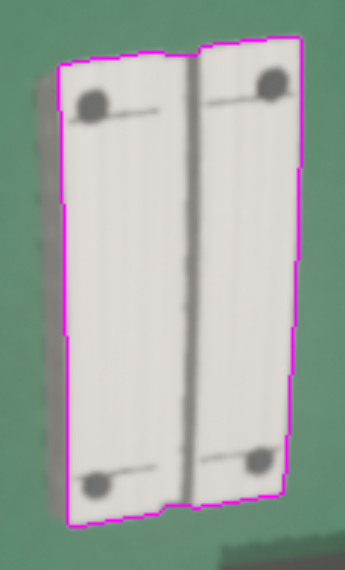

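View pics/bt.png

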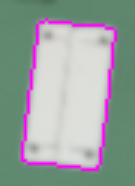

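View pics/bs.png

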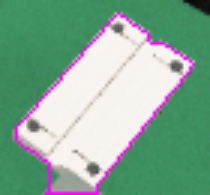

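>>> servo_tool(
  rows=[
    [0.03,-0.007,0.025,-0.003,0,0,0.03],
    [0.03,-0.014,0.055,-0.006,0,0,0.07],
    [0.03,-0.024,0.085,-0.009,0,0,0.11],
    [0.03,-0.034,0.115,-0.013,0,0,0.15],
    [0.03,-0.044,0.145,-0.013,0,0,0.19],
    [0.03,-0.052,0.168,-0.013,0,0,0.22],
    [0.03,-0.055,0.178,-0.013,0,0,0.24],
    [0.03,-0.055,0.178,-0.013,0,0,0.24],
  ],
)

```text
t: 20.87
tcp_pos: [0.47, 0.1794, 0.1895]
tcp_rot: [-179.9, -0.0, 176.2]
contact_force: [0.4, -0.2, -0.1]
finger_gap: 0.0488
```

>>> servo_tool(
  rows=[
    [0.03,0,0,0,0,0,0],
    [0.03,0,0,0,0,0,0],
    [0.03,0,0,0,0,0,0],
  ],
)

```text
t: 21.12
tcp_pos: [0.47, 0.1764, 0.1905]
tcp_rot: [-179.9, 0.0, 176.1]
contact_force: [-0.1, 0.7, -1.6]
finger_gap: 0.0488
```

Run:
```python
from h import *
import pickle
c=cam("wrist");save(c,"b1");pickle.dump(c,open("b1.pkl","wb"));print(tool()[0],tool()[1].as_euler("xyz",degrees=True))
```

```text
[0.47007919 0.17635833 0.19072086] [-1.79890410e+02  3.69831866e-02  1.76077608e+02]
```

View pics/b1.png

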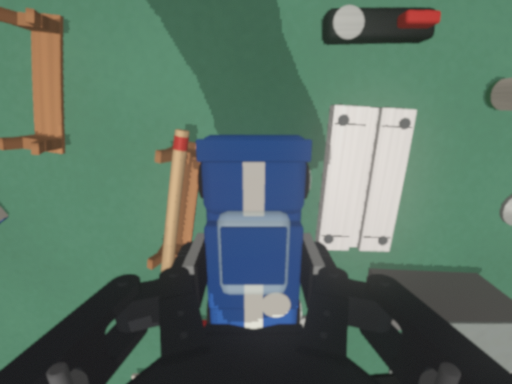

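Run:
```python
from m4 import *
c=pickle.load(open("b1.pkl","rb"))
block(c,(312,95,425,262),"bw2",140)
q,R=tool()
# pixel measure of car vs tool frame
h=cv2.cvtColor(c["color"],cv2.COLOR_RGB2HSV)
m=((h[...,0]>100)&(h[...,0]<130)&(h[...,1]>90)).astype(np.uint8)
zt=q[2]-.0189
T=lambda uv,z:(R.inv().apply(onz(c,uv,z)-q)*1000).round(1)
for r in (170,190,205,220):
    k=np.nonzero(m[r,190:320])[0]+190;print(r,k.min(),k.max(),T([(k.min()-.5,r),(k.max()+.5,r)],zt+.025)[:,:2].tolist())
print("rear",T([(254,136)],zt+.032))
```

```text
bw2 ((484.58538818359375, 303.70550537109375), (93.7755126953125, 173.5235137939453), 84.09980010986328)
170 201 305 [[48.4, -23.6], [48.5, 24.8]]
190 202 304 [[38.8, -23.7], [38.9, 24.8]]
205 205 302 [[31.3, -22.6], [31.4, 24.3]]
220 207 299 [[23.6, -22.1], [23.7, 23.3]]
rear [[ 64.5   1.  -13.1]]
```

View pics/bw2.png

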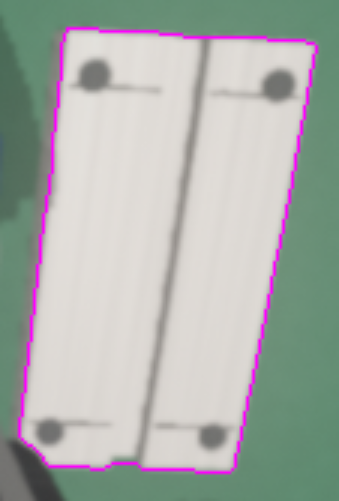

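Run:
```python
from h import *
go([.485,.304,.12],174.1)
```

```text
shift [-0.0061  0.1285  0.0705] turn [-0.0019  0.0007  0.0345] |d| 0.147 deg 2.0
```

>>> servo_tool(
  rows=[
    [0.03,-0.001,0.02,0.0,0,0,0.01],
    [0.03,-0.002,0.045,0.0,0,0,0.02],
    [0.03,-0.004,0.075,0.01,0,0,0.03],
    [0.03,-0.006,0.1,0.025,0,0,0.0345],
    [0.03,-0.006,0.12,0.045,0,0,0.0345],
    [0.03,-0.006,0.1285,0.06,0,0,0.0345],
    [0.03,-0.006,0.1285,0.07,0,0,0.0345],
    [0.03,-0.006,0.1285,0.07,0,0,0.0345],
  ],
)

```text
t: 21.83
tcp_pos: [0.4839, 0.3037, 0.1185]
tcp_rot: [-179.8, -0.1, 174.2]
contact_force: [-1.3, -0.4, -0.3]
finger_gap: 0.0486
```

>>> servo_tool(
  rows=[
    [0.03,0,0,0,0,0,0],
    [0.03,0,0,0,0,0,0],
    [0.03,0,0,0,0,0,0],
  ],
)

```text
t: 22.08
tcp_pos: [0.4857, 0.3044, 0.122]
tcp_rot: [-180.0, 0.2, 174.1]
contact_force: [-0.2, -0.9, -0.9]
finger_gap: 0.0485
```

Run:
```python
from h import *
import pickle
c=cam("wrist");save(c,"b2");s=cam("scene");save(s,"b2s",(250,160,400,320),4);pickle.dump((c,s),open("b2.pkl","wb"));print(tool()[0],tool()[1].as_euler("xyz",degrees=True))
go([.485,.304,.05],174.1)
```

```text
[0.48557795 0.30462846 0.12183205] [-1.79971958e+02  1.45469195e-01  1.74102905e+02]
shift [ 0.0007 -0.0006  0.0718] turn [-0.0005  0.0025  0.0001] |d| 0.072 deg 0.1
```

View pics/b2.png

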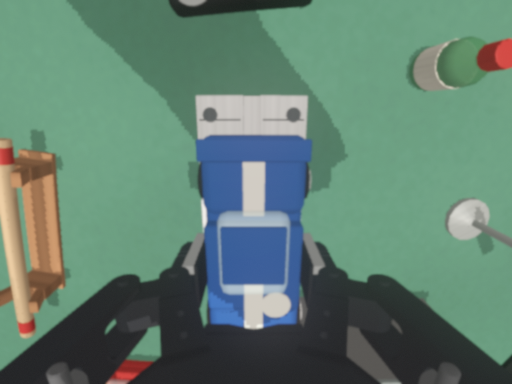

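View pics/b2s.png

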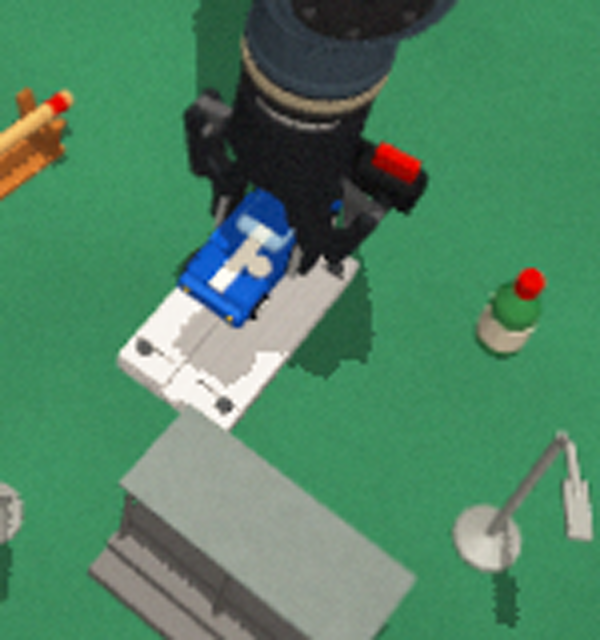

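Run:
```python
from h import *
import pickle
c,s=pickle.load(open("b2.pkl","rb"));q,R=tool()
save(c,"b2c",(180,80,330,180),5)
h=cv2.cvtColor(c["color"],cv2.COLOR_RGB2HSV)
m=((h[...,1]<40)&(h[...,2]>120)).astype(np.uint8)
T=lambda uv,z:(R.inv().apply(onz(c,uv,z)-q)*1000).round(1)
for r in (100,108,120,128):
    k=np.nonzero(m[r,180:330])[0]+180;print(r,k.min(),k.max(),T([(k.min()-.5,r),(k.max()+.5,r)],.02)[:,:2].tolist())
for x in (215,235,270,290):
    k=np.nonzero(m[80:130,x])[0]+80;print(x,k.min(),T([(x,k.min()-.5)],.02)[:,:2])
```

```text
100 195 307 [[83.0, -47.0], [83.0, 44.5]]
108 196 307 [[76.7, -46.5], [76.7, 44.8]]
120 196 307 [[67.2, -47.0], [67.2, 45.3]]
128 197 306 [[60.7, -46.6], [60.7, 44.8]]
215 95 [[ 87.1 -30.2]]
235 94 [[ 87.8 -14.1]]
270 94 [[87.8 14. ]]
290 95 [[87.1 30.1]]
```

View pics/b2c.png

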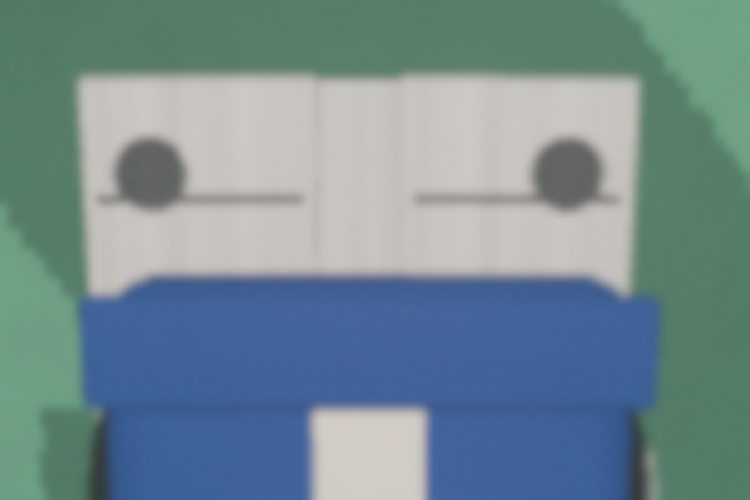

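>>> servo_tool(
  rows=[
    [0.03,0.0007,-0.0015,0.012,0,0.0015,0],
    [0.03,0.0007,-0.0015,0.026,0,0.0015,0],
    [0.03,0.0007,-0.0015,0.042,0,0.0015,0],
    [0.03,0.0007,-0.0015,0.056,0,0.0015,0],
    [0.03,0.0007,-0.0015,0.066,0,0.0015,0],
    [0.03,0.0007,-0.0015,0.072,0,0.0015,0],
    [0.03,0.0007,-0.0015,0.072,0,0.0015,0],
    [0.03,0.0007,-0.0015,0.072,0,0.0015,0],
  ],
)

```text
t: 22.85
tcp_pos: [0.4844, 0.3035, 0.0491]
tcp_rot: [-179.9, -0.0, 174.1]
contact_force: [-0.6, -0.2, -1.0]
finger_gap: 0.049
```

>>> servo_tool(
  rows=[
    [0.03,0,0,0,0,0,0],
    [0.03,0,0,0,0,0,0],
    [0.03,0,0,0,0,0,0],
  ],
)

```text
t: 23.1
tcp_pos: [0.4846, 0.3037, 0.0494]
tcp_rot: [-180.0, 0.0, 174.2]
contact_force: [0.4, -0.3, 0.0]
finger_gap: 0.0487
```

Run:
```python
from h import *
import pickle
c=cam("wrist");s=cam("scene");save(s,"b3s",(270,170,370,270),6);save(c,"b3")
q,R=tool();print(q,R.as_euler("xyz",degrees=True),ctrl.get_obs()["contact_force"])
h=cv2.cvtColor(c["color"],cv2.COLOR_RGB2HSV)
m=((h[...,1]<40)&(h[...,2]>110)).astype(np.uint8)
T=lambda uv,z:(R.inv().apply(onz(c,uv,z)-q)*1000).round(1)
for r in (100,108,116,124):
    k=np.nonzero(m[r,150:350])[0]+150
    if len(k): print(r,k.min(),k.max(),T([(k.min()-.5,r),(k.max()+.5,r)],.02)[:,:2].tolist())
```

```text
[0.48442841 0.3036143  0.04918109] [-1.79940937e+02  1.43602997e-02  1.74155599e+02] [ 0.1040879  -0.2078228  -0.56808471]
100 171 334 [[80.4, -45.3], [80.4, 46.1]]
108 171 333 [[76.1, -45.6], [76.1, 45.8]]
116 172 332 [[71.7, -45.4], [71.8, 45.6]]
124 172 332 [[67.3, -45.7], [67.3, 46.0]]
```

View pics/b3.png

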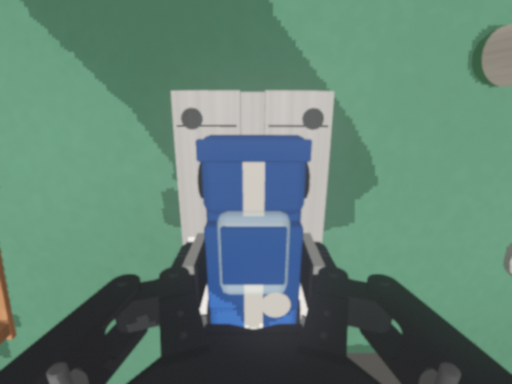

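View pics/b3s.png

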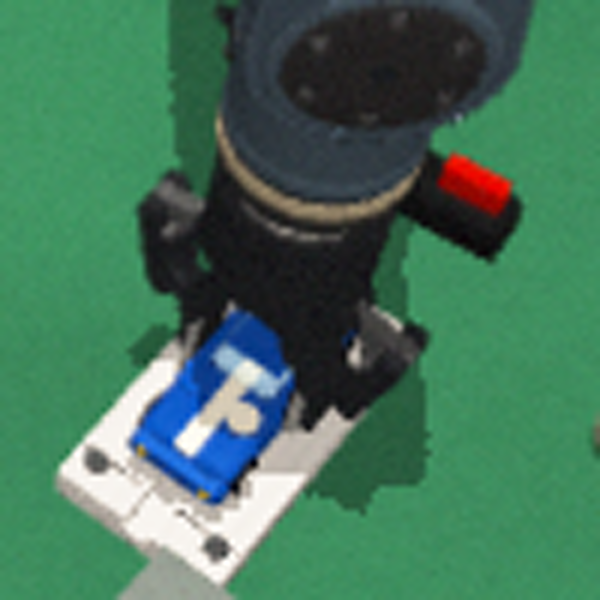

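>>> servo_tool(
  rows=[
    [0.03,0,0,0.002,0,0,0],
    [0.03,0,0,0.004,0,0,0],
    [0.03,0,0,0.006,0,0,0],
    [0.03,0,0,0.0075,0,0,0],
    [0.03,0,0,0.0085,0,0,0],
    [0.03,0,0,0.0093,0,0,0],
    [0.03,0,0,0.0093,0,0,0],
    [0.03,0,0,0.0093,0,0,0],
  ],
)

```text
t: 23.87
tcp_pos: [0.4842, 0.3034, 0.0394]
tcp_rot: [-179.9, -0.0, 174.1]
contact_force: [0.5, -0.3, -0.1]
finger_gap: 0.0484
```

>>> servo_tool(
  rows=[
    [0.03,0,0,0.0005,0,0,0],
    [0.03,0,0,0.0005,0,0,0],
    [0.03,0,0,0.0005,0,0,0],
  ],
)

```text
t: 24.12
tcp_pos: [0.4843, 0.3035, 0.039]
tcp_rot: [-179.9, -0.0, 174.2]
contact_force: [-0.3, 0.4, -0.8]
finger_gap: 0.0487
```

>>> servo_tool(
  rows=[
    [0.03,0,0,0.0004,0,0,0],
    [0.03,0,0,0.0004,0,0,0],
    [0.03,0,0,0.0008,0,0,0],
    [0.03,0,0,0.0008,0,0,0],
  ],
)

```text
t: 24.45
tcp_pos: [0.4843, 0.3035, 0.0389]
tcp_rot: [-179.9, 0.0, 174.2]
contact_force: [-3.4, -0.8, 8.6]
finger_gap: 0.0489
```

>>> servo_tool(
  rows=[
    [0.03,0,0,0.0004,0,0,0],
    [0.03,0,0,0.0004,0,0,0],
    [0.03,0,0,0.0004,0,0,0],
  ],
)

```text
t: 24.7
tcp_pos: [0.4843, 0.3034, 0.0388]
tcp_rot: [-179.9, 0.0, 174.2]
contact_force: [-4.2, -1.7, 13.0]
finger_gap: 0.0487
```

>>> servo_tool(
  rows=[
    [0.03,0,0,-0.0008,0,0,0],
    [0.03,0,0,-0.0008,0,0,0],
    [0.052,0,0,-0.0008,0,0,0],
    [0.056,0,0,-0.0008,0,0,0],
    [0.06,0,0,-0.0008,0,0,0],
    [0.065,0,0,-0.0008,0,0,0],
    [0.07,0,0,-0.0008,0,0,0],
    [0.07,0,0,-0.0008,0,0,0],
  ],
)

```text
t: 25.37
tcp_pos: [0.4842, 0.3034, 0.0384]
tcp_rot: [-179.9, -0.0, 174.1]
contact_force: [-0.7, 0.2, -0.6]
finger_gap: 0.0699
```

Run:
```python
from h import *
c=cam("wrist");save(c,"b4");print(tool()[0],ctrl.get_obs()["contact_force"])
```

```text
[0.4842116  0.30341726 0.0384528 ] [-0.32945178  0.31504681  1.3651003 ]
```

View pics/b4.png

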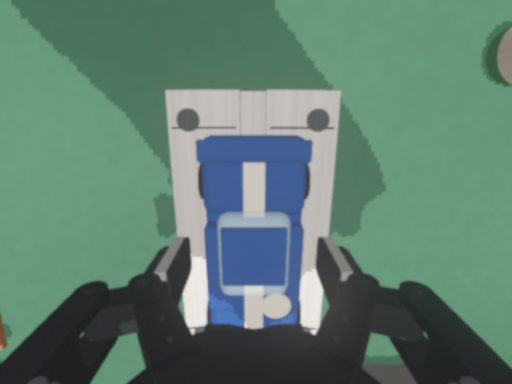

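Released without any visible shift; the car is symmetric on the block. Rise and check.

>>> servo_tool(
  rows=[
    [0.07,0,0,-0.01,0,0,0],
    [0.07,0,0,-0.03,0,0,0],
    [0.07,0,0,-0.06,0,0,0],
    [0.07,0,0,-0.095,0,0,0],
    [0.07,0,0,-0.13,0,0,0],
    [0.07,0,0,-0.165,0,0,0],
    [0.07,0,0,-0.19,0,0,0],
    [0.07,0,0,-0.2,0,0,0],
  ],
)

```text
t: 26.08
tcp_pos: [0.4853, 0.3043, 0.2436]
tcp_rot: [179.9, 0.3, 174.1]
contact_force: [0.5, 0.1, -0.0]
finger_gap: 0.07
```

>>> servo_tool(
  rows=[
    [0.07,0.01,-0.03,0,0,0,0],
    [0.07,0.01,-0.05,0,0,0,0],
    [0.07,0.01,-0.05,0,0,0,0],
    [0.07,0.01,-0.05,0,0,0,0],
    [0.07,0.01,-0.05,0,0,0,0],
  ],
)

```text
t: 26.5
tcp_pos: [0.4694, 0.2552, 0.2386]
tcp_rot: [-179.9, -0.0, 174.1]
contact_force: [-0.1, -0.0, -0.0]
finger_gap: 0.0699
```

Run:
```python
from h import *
import pickle
c=cam("wrist");save(c,"f1");save(c,"f1c",(230,60,370,270),4);s=cam("scene");save(s,"f1s");pickle.dump((c,s),open("f1.pkl","wb"))
print(tool()[0])
```

```text
[0.46943502 0.2555806  0.2383645 ]
```

View pics/f1.png

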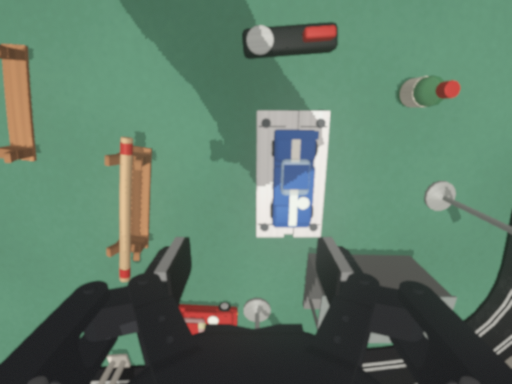

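View pics/f1s.png

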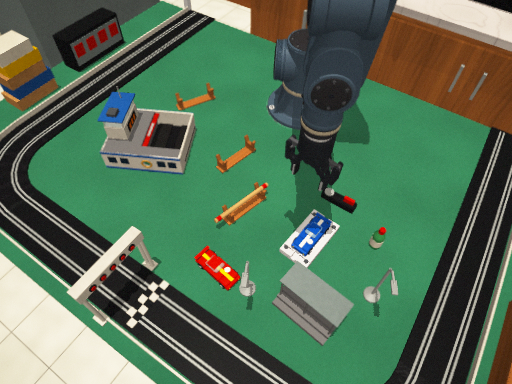

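Run:
```python
from h import *
import pickle
c,s=pickle.load(open("f1.pkl","rb"));q,R=tool()
T=lambda uv,z:(R.inv().apply(onz(c,uv,z)-q)*1000)
h=cv2.cvtColor(c["color"],cv2.COLOR_RGB2HSV)
w=((h[...,1]<40)&(h[...,2]>130)).astype(np.uint8)
b=((h[...,0]>100)&(h[...,0]<130)&(h[...,1]>90)).astype(np.uint8)
rs=np.arange(150,224,4)
def edge(m,z0,z1,f):
    a=[];d=[]
    for r in rs:
        k=np.nonzero(m[r,250:335])[0]+250
        a.append((k.min()-.5,r));d.append((k.max()+.5,r))
    A=T(a,z0);D=T(d,z1)
    pa=np.polyfit(A[:,0],A[:,1],1);pd=np.polyfit(D[:,0],D[:,1],1)
    print(f,"left",pa,"right",pd,"mid@0x",[(np.polyval(pa,x)+np.polyval(pd,x))/2 for x in (0,25,50)],"w",np.polyval(pd,25)-np.polyval(pa,25),"ang",np.degrees(np.arctan([pa[0],pd[0]])))
edge(w,.02,.02,"block"); edge(b,.025,.045,"car")
def ends(m,x,z0,z1):
    k=np.nonzero(m[100:245,x])[0]+100;return T([(x,k.min()-.5)],z0)[0,0],T([(x,k.max()+.5)],z1)[0,0],k.min(),k.max()
for x in (265,270,318,320): print("blk",ends(w,x,.02,.02))
for x in (285,308): print("car",ends(b,x,.052,.035))
save(c,"f1c",(240,95,345,250),5)
s0=pickle.load(open("c0.pkl","rb"))[0]
d=cv2.absdiff(s0["color"],s["color"]).max(2);cv2.imwrite("pics/diff.png",d*2)
```

```text
block left [0.01693483 3.37492791] right [-9.66495910e-04  9.65810765e+01] mid@0x [np.float64(49.97800219671915), np.float64(50.17760631976338), np.float64(50.37721044280761)] w 92.75861553902332 ang [ 0.9702013  -0.05537612]
car left [2.05552111e-04 2.71219389e+01] right [3.71873334e-02 7.19160510e+01] mid@0x [np.float64(49.518994965187815), np.float64(49.986406034635266), np.float64(50.45381710408272)] w 45.71865659636495 ang [0.01177727 2.1296959 ]
blk (np.float64(75.84685088877991), np.float64(-96.75497658339906), np.int64(110), np.int64(237))
blk (np.float64(75.856992894427), np.float64(-96.76129956465174), np.int64(110), np.int64(237))
blk (np.float64(76.15660467389034), np.float64(-96.95754348400247), np.int64(110), np.int64(237))
blk (np.float64(76.1772017841461), np.float64(-96.9711594850328), np.int64(110), np.int64(237))
car (np.float64(52.78623776637852), np.float64(-71.80008388872355), np.int64(131), np.int64(225))
car (np.float64(52.89358013221671), np.float64(-70.42212037822996), np.int64(131), np.int64(224))
```

View pics/f1c.png

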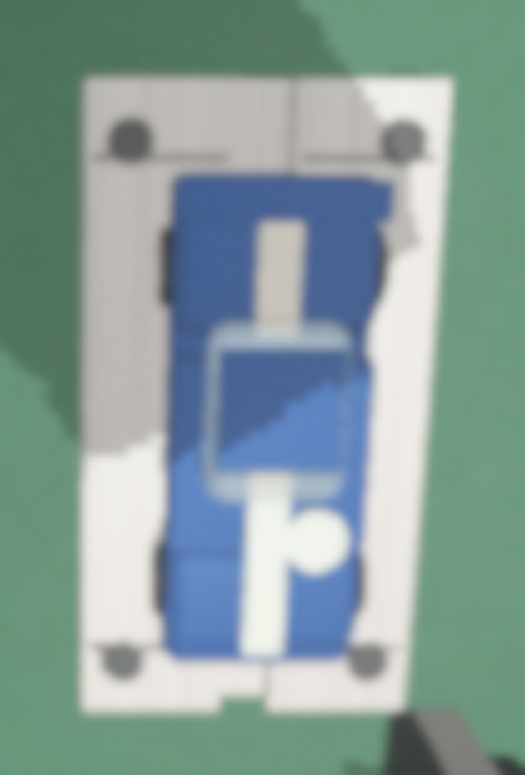

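View pics/diff.png

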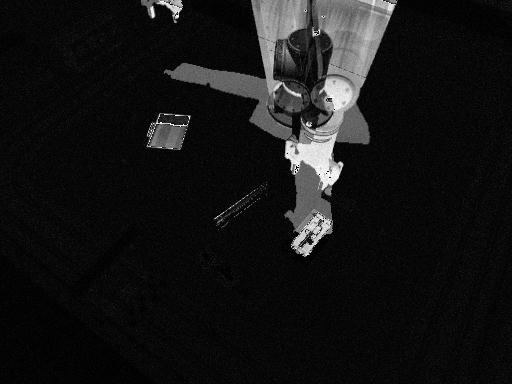

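Run:
```python
from h import *
import pickle
s=pickle.load(open("f1.pkl","rb"))[1];s0=pickle.load(open("c0.pkl","rb"))[0]
d=cv2.absdiff(s0["color"],s["color"]).max(2)
for n,b in dict(red=(190,240,245,295),lampa=(235,255,262,300),stand=(270,262,355,345),bottle=(365,222,390,252),lampb=(362,262,402,308),ctrl=(338,190,358,214),ref=(420,200,470,250)).items():
    k=d[b[1]:b[3],b[0]:b[2]];print(n,k.max(),np.percentile(k,99),k.mean().round(2))
a=np.hstack([s0["color"][235:300,185:265],s["color"][235:300,185:265]])[:,:,::-1]
cv2.imwrite("pics/rc.png",cv2.resize(a,None,fx=5,fy=5))
print(ctrl.get_obs()["t"])
```

```text
red 17 11.0 3.62
lampa 16 8.0 3.37
stand 13 8.0 3.3
bottle 13 9.0 3.65
lampb 10 9.0 3.41
ctrl 17 11.0 4.18
ref 13 10.0 3.75
26.6
```

View pics/rc.png

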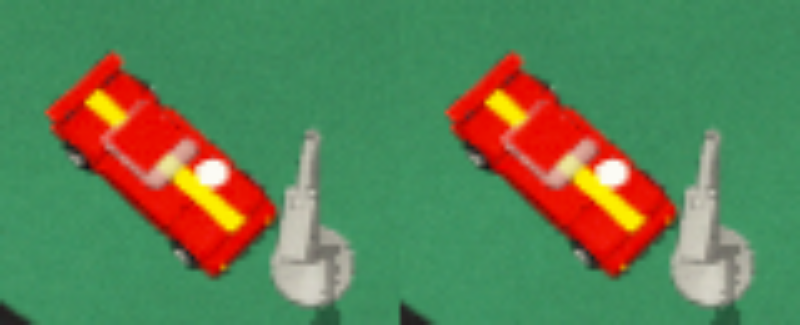

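Nothing else has moved. The car is centred and square, and the arm is clear, so I am handing in.

```bash
python3 -c "
from plant import ctrl
print(ctrl.job_done())"
```

```text
the job is handed in; nothing more can be done
None
```

The job is done and was handed in at about 26.6 s of the 64 s allowed.

- **Door:** I took the dowel from the farthest rest and pushed it through the brass ring. The door slid fully open and stayed open, with about 5 N at the wrist. The dowel is back in both saddles of its rest.
- **Blue racer:** I gripped it by its flat sides, lifted it out, and lowered it onto the tech block until the tyres touched (13 N at the wrist at most). Then I opened the fingers with no visible shift.

**Last checks, from the final wrist picture and a before/after scene picture:**
- **Across the block:** the car's centreline is within about 0.5 mm of the block's, well inside the groove's room for the blade. I could not see the blade itself.
- **Squareness:** within about 1°.
- **Along the block:** the readings disagree slightly. The rear end puts the car within 0.5 mm of centre. The nose end puts it up to about 3.5 mm off, but the nose lip's height is uncertain, so I trust it less and made no correction.
- **Bystanders:** the red racer, both lamps, grandstand, bottle and controller show only image noise between the pictures, so none of them moved.

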